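Load the kiln rack in reverse order

ROBOT

A 6-joint arm with a two-finger parallel gripper is mounted at the origin on a cart in front of the work surface, level with it; the furniture and walls round the work are solid. World frame = base frame: x ahead of the robot, y to its left, z up, the work surface at z = 0. Lengths are in m, angles in rad, forces in N, time in s.
With the tool pointing down it reaches from about 0.3 to 0.875 m from the base axis. Payload 6.4 kg.
Tool frame: the origin (TCP) lies at the very end of the fingers, on their centre line; the grasp point (between the pads) lies 19 mm behind it (ctrl.tcp_to_grasp is the distance from the TCP to the grasp point, in m); z points along the fingers, y is the direction in which the jaws open and shut (so a half turn about z gives the same grasp; the last joint's range is limited). The gripper opens to 85 mm and grips with 20 to 120 N. Pads are 22 mm wide; open, the fingers measure 114 mm over their backs; the gripper's body (76 mm by 85 mm) begins 54 mm behind the grasp point. The pads swing forward as they close: fully open they stand 13 mm farther back than shut.
Start: joints at [-1.449, 0.181, 1.607, -0, 1.354, -0.206], TCP at [0.185, -0.544, 0.231] pointing down, gripper open.
Joint ranges: [-2.99, 2.99], [-0.89, 2.07], [0.3, 2.58], [-1.14, 4.28], [0, 2.63], [-3.12, 3.12]. Speed limits (rad/s): [2.57, 2.57, 3.01, 3.14, 3.14, 3.14].

INTERFACE

Orientations are given as a unit quaternion [w, x, y, z].
In Python, from bench import ctrl gives the robot as it stands. The module is installed in compiled form; this text tells all that it offers.
- The arm moves only by the tool drive_tool, never from a script. Its argument "deltas" is a list of rows, each an object with "slide": the shift along the tool's x, y, z as a fraction of full scale, a list of three; "delta_rot": the turn, a rotation vector about the tool's x, y, z as a fraction of full scale, a list of three; "hand": the opening, from 0 (shut) to 1 (fully open). In form: [{"slide": [tx, ty, tz], "delta_rot": [wx, wy, wz], "hand": hand}, ...]. A call has exactly 5 rows; each row shifts and turns the commanded pose from where the row before left it, along the tool's axes as they then stand; what a row does not reach is not made up. Full scale, the value 1, is 50 mm for a shift and 180 degrees for a turn. A row lasts 1/8 s, in which the tool goes at most 62.5 mm and 10.7 degrees, less where a joint would pass 70% of its speed; a pose out of reach is approached as far as the arm can. A call with a number of a shift or a turn outside -1 to 1 is refused whole. A call with a gripper value outside its range is refused whole. The fingers move at their own pace and stop on an object; the grip force is fixed at half the most. Time passes only in rows, so rows that do not move let the fingers close, or fill a call up. It gives the time, the measured TCP pose, the force and the opening at its end, in the units of the state.
- ctrl.get_obs(): the state, without advancing time (a new reading comes with each control period).
- ctrl.camera(name): name is "scene" or "top" or "wrist"; returns a dict with "frame" (480x640x3 uint8, red, green, blue), "mtx" (3x3 intrinsics, pixels), "R" (3x3) and "t" (3): a world point X has camera coordinates R X + t. Camera axes: x right, y down, z forward; pixel columns grow to the right and rows downward; lengths in m; the calibration is good to about 2 mm. A picture is of the moment at which its call begins. There is no depth.
- ctrl.hand_in(): hands the job in, once; it reports no verdict.
The state is a dict: "time_s": time; "q": joint angles; "dq": joint speeds; "joint_efforts": joint torques, N m; "eef_pos": TCP position; "eef_rot": TCP orientation; "wrist_force": force on the tool from outside, world axes, zero at the start; "torque": the same for the moment, N m; "opening": opening from 0.0 (shut) to 1.0 (fully open).
Only numpy, scipy, OpenCV 4.12 (cv2) and the standard library are available. Lean on these libraries where they do the work, as an engineer would, in place of code of your own. Each camera call takes 0.05 s, during which the arm holds its last target.

TASK

Move the four clay animals from the reddish posts of the wooden drying board to the white kiln rack in reverse order: the leftmost animal on the board goes onto the rack's rightmost post, the next onto the second from the right, and so on. Lay each one flat, painted side up, centred on its own post and lengthwise along it, as it lay before, and leave it at rest. The clay is brittle, so let none of them fall off onto the board, rack or table.

Things in the scene. Friction and masses are not known exactly. Their poses are not given: they have to be found in the camera images.
- fish_mid (a point): Flat loose clay animal: oval blue fish with a forked tail, 85 mm long and 33 mm across, 7 mm thick, painted side up on a reddish post. The point is the middle of its body, half-way up its thickness; x runs along its length, y across it, z up out of the painted face. Here it is 32 mm wide along y with nearly parallel edges, which overhang the post: grip it by them, closing along y.
- croc_mid (a point): Flat loose clay animal: long green crocodile with four short legs, 115 mm long and 38 mm across, 8 mm thick, painted side up on a reddish post. The point is the middle of its body, half-way up its thickness; x runs along its length, y across it, z up out of the painted face. Here it is 27 mm wide along y with nearly parallel edges, which overhang the post: grip it by them, closing along y.
- elephant_mid (a point): Flat loose clay animal: stout grey elephant, 66 mm long and 50 mm across, 7 mm thick, painted side up on a reddish post. The point is the middle of its body, half-way up its thickness; x runs along its length, y across it, z up out of the painted face. Here it is 49 mm wide along y with nearly parallel edges, which overhang the post: grip it by them, closing along y.
- dolphin_mid (a point): Flat loose clay animal: curved blue dolphin, tail bent off x, 88 mm long and 38 mm across, 7 mm thick, painted side up on a reddish post. The point is the middle of its body, half-way up its thickness; x runs along its length, y across it, z up out of the painted face. Here it is 32 mm wide along y with nearly parallel edges, which overhang the post: grip it by them, closing along y.
- post_fish: The reddish post on the drying board on which the fish lies at the start (fixed; all four look alike): an upright bar 52 mm (x) by 20 mm (y), 30 mm tall, with a foot 58 x 26 x 6 mm. Origin at the middle of its underside; its axes are parallel to the board's.
- post_croc: The reddish post on the drying board on which the croc lies at the start (fixed; all four look alike): an upright bar 52 mm (x) by 20 mm (y), 30 mm tall, with a foot 58 x 26 x 6 mm. Origin at the middle of its underside; its axes are parallel to the board's.
- post_elephant: The reddish post on the drying board on which the elephant lies at the start (fixed; all four look alike): an upright bar 52 mm (x) by 20 mm (y), 30 mm tall, with a foot 58 x 26 x 6 mm. Origin at the middle of its underside; its axes are parallel to the board's.
- post_dolphin: The reddish post on the drying board on which the dolphin lies at the start (fixed; all four look alike): an upright bar 52 mm (x) by 20 mm (y), 30 mm tall, with a foot 58 x 26 x 6 mm. Origin at the middle of its underside; its axes are parallel to the board's.
- drying_board: Pale wooden board, 100 mm (x) by 370 mm (y), top 10 mm above the table, fixed, with the reddish posts in a row along y at +135, +45, -45, -135 mm (which animal has which place differs every time). Origin at the middle of its underside on the table; x points away from the robot, +y to the robot's left, within 0.12 rad.
- kiln_rack: White slab, empty at the start, 100 mm (x) by 370 mm (y) by 10 mm, fixed, nearer or farther than the board, with four whitish fixed posts in a row at x = 0, y = +135, +45, -45, -135 mm. Posts as on the board: 52 mm (x) by 20 mm (y), 30 mm tall, tops 40 mm above the table. Origin at the middle of its underside on the table; x points away from the robot, +y to the robot's left, within 0.12 rad.
Mind the look-alikes: they are no part of the job. Leave any orange look-alike of the part that bears fish_mid alone.

How it is judged:
At the end, for the whole second after the job is handed in: Each animal is on the rack post mirroring its starting place: its middle within 12 mm across and 20 mm along the post, height within 4 mm of resting on it, flat within 0.12 rad, painted side up, lengthwise within 0.8 rad, released, at rest (((y of post_fish in the frame of drying_board between 0.115 and 0.155 m and y of fish_mid in the frame of kiln_rack between -0.147 and -0.123 m) or (y of post_fish in the frame of drying_board between 0.025 and 0.065 m and y of fish_mid in the frame of kiln_rack between -0.057 and -0.033 m) or (y of post_fish in the frame of drying_board between -0.065 and -0.025 m and y of fish_mid in the frame of kiln_rack between 0.033 and 0.057 m) or (y of post_fish in the frame of drying_board between -0.155 and -0.115 m and y of fish_mid in the frame of kiln_rack between 0.123 and 0.147 m)) and x of fish_mid in the frame of kiln_rack between -0.02 and 0.02 m and height (world z) of fish_mid between 0.0395 and 0.0475 m and angle between each of fish_mid, croc_mid, elephant_mid, dolphin_mid's own z axis and vertical below 0.12 rad and angle between the x axis of each of fish_mid, croc_mid, elephant_mid, dolphin_mid and the x axis of kiln_rack, either way round below 0.8 rad and linear speed of each of fish, croc, elephant, dolphin below 0.01 m/s and contact force between each of fish, croc, elephant, dolphin and the fingers below 0.05 N and ((y of post_croc in the frame of drying_board between 0.115 and 0.155 m and y of croc_mid in the frame of kiln_rack between -0.147 and -0.123 m) or (y of post_croc in the frame of drying_board between 0.025 and 0.065 m and y of croc_mid in the frame of kiln_rack between -0.057 and -0.033 m) or (y of post_croc in the frame of drying_board between -0.065 and -0.025 m and y of croc_mid in the frame of kiln_rack between 0.033 and 0.057 m) or (y of post_croc in the frame of drying_board between -0.155 and -0.115 m and y of croc_mid in the frame of kiln_rack between 0.123 and 0.147 m)) and x of croc_mid in the frame of kiln_rack between -0.02 and 0.02 m and height (world z) of croc_mid between 0.04 and 0.048 m and ((y of post_elephant in the frame of drying_board between 0.115 and 0.155 m and y of elephant_mid in the frame of kiln_rack between -0.147 and -0.123 m) or (y of post_elephant in the frame of drying_board between 0.025 and 0.065 m and y of elephant_mid in the frame of kiln_rack between -0.057 and -0.033 m) or (y of post_elephant in the frame of drying_board between -0.065 and -0.025 m and y of elephant_mid in the frame of kiln_rack between 0.033 and 0.057 m) or (y of post_elephant in the frame of drying_board between -0.155 and -0.115 m and y of elephant_mid in the frame of kiln_rack between 0.123 and 0.147 m)) and x of elephant_mid in the frame of kiln_rack between -0.02 and 0.02 m and height (world z) of elephant_mid between 0.0395 and 0.0475 m and ((y of post_dolphin in the frame of drying_board between 0.115 and 0.155 m and y of dolphin_mid in the frame of kiln_rack between -0.147 and -0.123 m) or (y of post_dolphin in the frame of drying_board between 0.025 and 0.065 m and y of dolphin_mid in the frame of kiln_rack between -0.057 and -0.033 m) or (y of post_dolphin in the frame of drying_board between -0.065 and -0.025 m and y of dolphin_mid in the frame of kiln_rack between 0.033 and 0.057 m) or (y of post_dolphin in the frame of drying_board between -0.155 and -0.115 m and y of dolphin_mid in the frame of kiln_rack between 0.123 and 0.147 m)) and x of dolphin_mid in the frame of kiln_rack between -0.02 and 0.02 m and height (world z) of dolphin_mid between 0.0395 and 0.0475 m); the robot touches nothing.
It fails at once if the fish falls off towards the board, rack or table (height (world z) of fish_mid below 0.03 m).
It fails at once if the croc falls off towards the board, rack or table (height (world z) of croc_mid below 0.03 m).
It fails at once if the elephant falls off towards the board, rack or table (height (world z) of elephant_mid below 0.03 m).
It fails at once if the dolphin falls off towards the board, rack or table (height (world z) of dolphin_mid below 0.03 m).
It also fails if it takes over 88 s, if anything falls off the work surface, if the arm or the gripper's body presses on something with over 40 N, if the wrist force passes 120 N, or if a joint passes its speed limit or range.

## Working session

There is one attempt and no reset: what is moved stays moved. The work goes in short steps, Python scripts to look and compute and a tool call to move; the robot and the scene stay as the last step left them, time stands still between calls to the robot, and variables do not carry over. Pictures are saved under pics/ and viewed, and the job is handed in when it is done.

Besides the shell and the picture viewer there is one more tool, called after ">>>" as name(argument=value, ...), one argument or row to a line, values as JSON. drive_tool: Moves the arm, as the interface text tells. Its arguments: {"type":"object","properties":{"deltas":{"type":"array","items":{"type":"object","properties":{"slide":{"type":"array","items":{"type":"number"}},"delta_rot":{"type":"array","items":{"type":"number"}},"hand":{"type":"number"}}}}},"required":["deltas"]}

```bash
mkdir -p pics
python3 - <<'E'
from bench import ctrl
import cv2
print(ctrl.get_obs(), ctrl.tcp_to_grasp)
for n in ("scene","top"):
    c=ctrl.camera(n); cv2.imwrite(f"pics/{n}0.png",c["frame"][:,:,::-1]); print(n,c["mtx"],c["R"],c["t"])
E
```

```text
{'time_s': 0.0, 'q': array([-1.44930024e+00,  1.81524420e-01,  1.60801226e+00, -3.66047334e-05,
        1.35379133e+00, -2.06286200e-01]), 'dq': array([3.41797417e-05, 9.86316715e-04, 6.38685884e-04, 1.16595365e-03,
       1.15024901e-04, 1.10619083e-04]), 'joint_efforts': array([ 7.81897979e-04, -4.44872367e+01, -3.51340628e+01, -3.30524390e-04,
        9.03712789e-03, -1.28243357e-05]), 'eef_pos': array([ 0.18506249, -0.54382095,  0.23039144]), 'eef_rot': array([-8.67653264e-04,  9.86598864e-01,  1.63162277e-01,  1.89205013e-05]), 'wrist_force': array([-0.43310001, -0.50462362, -0.45209172]), 'torque': array([ 0.02406474, -0.02536434, -0.00976516]), 'opening': 1.0034147724626985} 0.0187
scene [[568.38941472   0.         318.59641705]
 [  0.         568.38941472 241.05550767]
 [  0.           0.           1.        ]] [[ 0.83076735 -0.55626466  0.01988034]
 [-0.37731046 -0.58904311 -0.71460831]
 [ 0.40922173  0.58617219 -0.69924226]] [-0.51843926  0.28991419  0.73841836]
top [[482.91175082   0.         317.1347501 ]
 [  0.         482.91175082 237.09180178]
 [  0.           0.           1.        ]] [[ 0.02437599 -0.99964423 -0.01082681]
 [-0.98880214 -0.02251382 -0.14752441]
 [ 0.14722817  0.01430163 -0.98899916]] [0.01805285 0.63166453 0.93240703]
```

View pics/scene0.png

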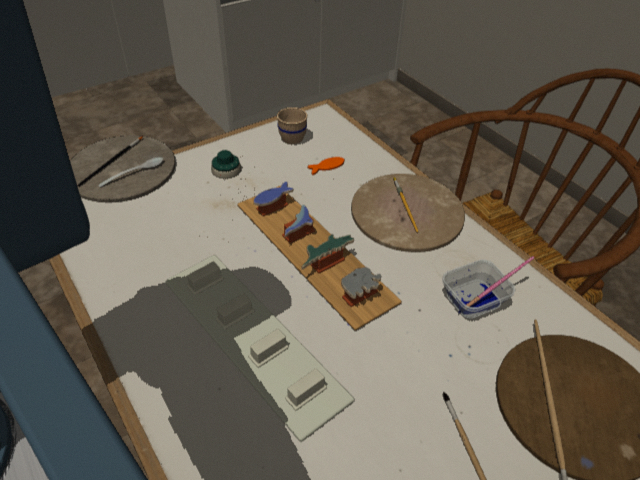

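View pics/top0.png

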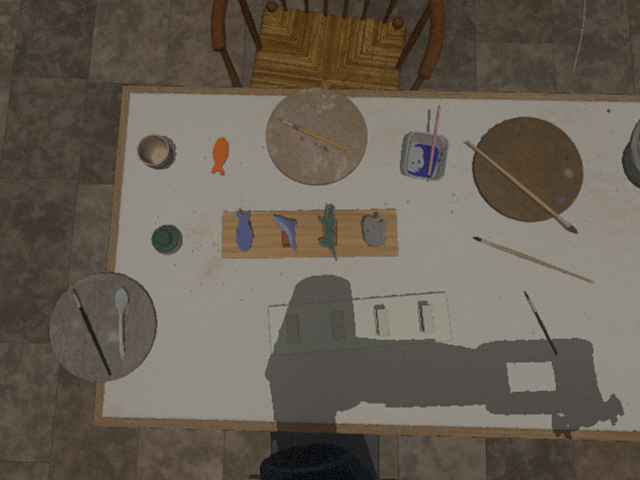

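Run:
```python
import cv2
im=cv2.imread("pics/top0.png")
a=cv2.resize(im[195:275,210:410],None,fx=4,fy=4,interpolation=cv2.INTER_CUBIC)
b=cv2.resize(im[280:370,255:465],None,fx=3.8,fy=3.8,interpolation=cv2.INTER_CUBIC)
b=cv2.convertScaleAbs(b,alpha=1.6)
cv2.imwrite("pics/a.png",a);cv2.imwrite("pics/b.png",b)
s=cv2.imread("pics/scene0.png")
cv2.imwrite("pics/c.png",cv2.convertScaleAbs(cv2.resize(s[150:450,160:420],None,fx=2,fy=2,interpolation=cv2.INTER_CUBIC),alpha=1.5))
```

```text
(no output)
```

View pics/a.png

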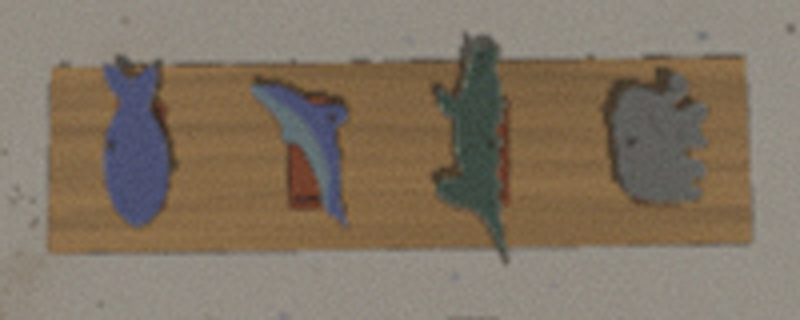

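View pics/b.png

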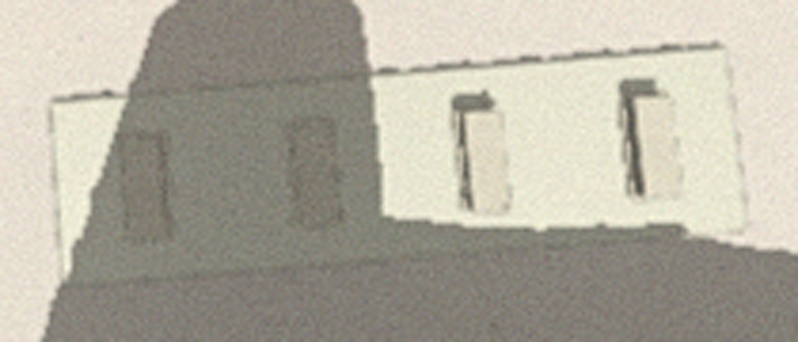

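View pics/c.png

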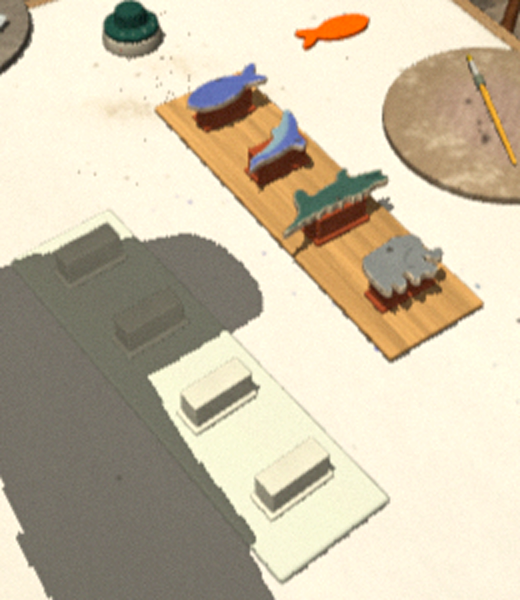

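```bash
cat > h.py <<'E'
import numpy as np, cv2
from bench import ctrl
def ray(c,uv,z):
    uv=np.atleast_2d(uv).astype(float)
    d=np.c_[uv,np.ones(len(uv))]@np.linalg.inv(c["mtx"]).T@c["R"]
    o=-c["R"].T@c["t"]
    return (o+d*((z-o[2])/d[:,2])[:,None])
def proj(c,X):
    p=(np.atleast_2d(X)@c["R"].T+c["t"])@c["mtx"].T
    return p[:,:2]/p[:,2:]
E
python3 - <<'E'
from h import *
c=ctrl.camera("top")
np.set_printoptions(precision=4,suppress=True)
pa=lambda l:np.array(l)/4+[210,195]
pb=lambda l:np.array(l)/3.8+[255,280]
for n,q in (("board",pa([(53,67),(745,57),(752,243),(50,250)])),("rack",pb([(52,100),(722,46),(745,232),(65,287)]))):
    P=ray(c,q,.01)[:,:2]; print(n,P,P.mean(0),np.linalg.norm(P-np.roll(P,-1,0),axis=1))
    for i,j in((1,0),(2,3)): d=P[j]-P[i]; print("yaw",np.arctan2(-d[0],d[1]))
# right rack posts tops z .04
for q in ([(468,112),(505,112),(510,212),(472,212)],[(638,96),(675,95),(681,196),(643,197)],[(122,133),(166,132),(172,238),(130,242)],[(290,120),(335,118),(342,222),(298,225)]):
    P=ray(c,pb(q),.04)[:,:2]; print("post",P.mean(0),np.linalg.norm(P-np.roll(P,-1,0),axis=1))
im=c["frame"]; f=cv2.cvtColor(cv2.GaussianBlur(im,(3,3),0),cv2.COLOR_RGB2HSV)
for n,x in (("fish",133),("dol",310),("croc",475),("ele",655)): print(n)
for p in [(135,180),(310,150),(330,140),(475,130),(650,150),(400,150),(300,180),(170,150)]:
    u,v=np.array(p)//4+[210,195]; print(p,f[v,u])
E
```

```text
board [[ 0.6865  0.2344]
 [ 0.7    -0.1327]
 [ 0.601  -0.1364]
 [ 0.5888  0.2308]] [0.6441 0.049 ] [0.3674 0.0991 0.3674 0.0978]
yaw 0.03687859463846622
yaw 0.03322904598460848
rack [[ 0.4899  0.1299]
 [ 0.5278 -0.2332]
 [ 0.429  -0.2441]
 [ 0.3911  0.1191]] [ 0.4595 -0.0571] [0.3651 0.0993 0.3651 0.0994]
yaw 0.10393643255373998
yaw 0.10410852734754013
post [ 0.4634 -0.1032] [0.0194 0.0515 0.0198 0.0515]
post [ 0.4738 -0.1922] [0.0194 0.0521 0.0198 0.0521]
post [0.4465 0.0749] [0.0231 0.0546 0.022  0.0562]
post [ 0.4564 -0.0132] [0.0237 0.0536 0.023  0.0542]
fish
dol
croc
ele
(135, 180) [117  77 109]
(310, 150) [ 96  32 111]
(330, 140) [116  81 107]
(475, 130) [68 42 73]
(650, 150) [20 16 95]
(400, 150) [ 16 121 131]
(300, 180) [  9 156 113]
(170, 150) [11 58 83]
```

```bash
cat > plan.py <<'E'
import sys
from h import *
from scipy.spatial.transform import Rotation as Ro
# usage: plan.py x y z yaw [nrows] ; straight line plan, rotation spread over rows
def plan(x,y,z,yaw,n=None):
    o=ctrl.get_obs(); p=o["eef_pos"]; w=o["eef_rot"]
    R=Ro.from_quat([w[1],w[2],w[3],w[0]])
    ax=R.as_matrix()[:,0]
    Rt=Ro.from_matrix(np.array([[np.cos(yaw),np.sin(yaw),0],[np.sin(yaw),-np.cos(yaw),0],[0,0,-1]]))
    rv=(R.inv()*Rt).as_rotvec()
    d=np.array([x,y,z])-p
    n=int(n) if n else int(max(np.ceil(np.linalg.norm(d)/.0495),np.ceil(np.degrees(np.linalg.norm(rv))/10)))
    print("t",round(o["time_s"],2),"p",p.round(4),"yaw",round(np.arctan2(ax[1],ax[0]),4),"tilt",R.as_matrix()[:,2].round(3),"F",o["wrist_force"].round(1),"open",round(o["opening"],3),"d",d.round(4),"n",n)
    for i in range(n):
        Ri=R*Ro.from_rotvec(rv*i/n)
        s=Ri.inv().apply(d/n)/.05
        print(s.round(3).tolist(),(rv/n/np.pi).round(4).tolist())
if __name__=="__main__": plan(*map(float,sys.argv[1:]))
E
python3 plan.py 0.56 0.05 0.26 0.035
```

```text
t 0.15 p [ 0.1851 -0.544   0.2306] yaw 0.3278 tilt [-0.     0.001 -1.   ] F [ 0.6 -0.  -0.1] open 0.999 d [0.3749 0.594  0.0294] n 15
[0.728, -0.589, -0.038] [-0.0, -0.0, 0.0062]
[0.717, -0.603, -0.038] [-0.0, -0.0, 0.0062]
[0.705, -0.617, -0.038] [-0.0, -0.0, 0.0062]
[0.693, -0.63, -0.038] [-0.0, -0.0, 0.0062]
[0.68, -0.644, -0.038] [-0.0, -0.0, 0.0062]
[0.667, -0.657, -0.039] [-0.0, -0.0, 0.0062]
[0.654, -0.67, -0.039] [-0.0, -0.0, 0.0062]
[0.641, -0.683, -0.039] [-0.0, -0.0, 0.0062]
[0.628, -0.695, -0.039] [-0.0, -0.0, 0.0062]
[0.614, -0.707, -0.039] [-0.0, -0.0, 0.0062]
[0.6, -0.719, -0.039] [-0.0, -0.0, 0.0062]
[0.586, -0.731, -0.039] [-0.0, -0.0, 0.0062]
[0.572, -0.742, -0.039] [-0.0, -0.0, 0.0062]
[0.557, -0.753, -0.039] [-0.0, -0.0, 0.0062]
[0.542, -0.764, -0.039] [-0.0, -0.0, 0.0062]
```

>>> drive_tool(
  deltas=[
    {"slide":[0.73,-0.59,-0.04],"delta_rot":[0,0,0.0062],"hand":1},
    {"slide":[0.72,-0.6,-0.04],"delta_rot":[0,0,0.0062],"hand":1},
    {"slide":[0.7,-0.62,-0.04],"delta_rot":[0,0,0.0062],"hand":1},
    {"slide":[0.69,-0.63,-0.04],"delta_rot":[0,0,0.0062],"hand":1},
    {"slide":[0.68,-0.64,-0.04],"delta_rot":[0,0,0.0062],"hand":1},
  ],
)

```text
time_s: 0.78
eef_pos: [0.3105, -0.3451, 0.2412]
eef_rot: [-0.0, 0.993, 0.114, 0.0]
wrist_force: [1.1, -0.2, 0.5]
opening: 0.996
```

>>> drive_tool(
  deltas=[
    {"slide":[0.67,-0.66,-0.04],"delta_rot":[0,0,0.0062],"hand":1},
    {"slide":[0.65,-0.67,-0.04],"delta_rot":[0,0,0.0062],"hand":1},
    {"slide":[0.64,-0.68,-0.04],"delta_rot":[0,0,0.0062],"hand":1},
    {"slide":[0.63,-0.7,-0.04],"delta_rot":[0,0,0.0062],"hand":1},
    {"slide":[0.61,-0.71,-0.04],"delta_rot":[0,0,0.0062],"hand":1},
  ],
)

```text
time_s: 1.4
eef_pos: [0.4352, -0.1467, 0.2513]
eef_rot: [0.0, 0.998, 0.066, 0.0]
wrist_force: [-0.4, -0.1, 0.0]
opening: 0.998
```

>>> drive_tool(
  deltas=[
    {"slide":[0.6,-0.72,-0.04],"delta_rot":[0,0,0.0062],"hand":1},
    {"slide":[0.59,-0.73,-0.04],"delta_rot":[0,0,0.0062],"hand":1},
    {"slide":[0.57,-0.74,-0.04],"delta_rot":[0,0,0.0062],"hand":1},
    {"slide":[0.56,-0.75,-0.04],"delta_rot":[0,0,0.0062],"hand":1},
    {"slide":[0.54,-0.76,-0.04],"delta_rot":[0,0,0.0062],"hand":1},
  ],
)

```text
time_s: 2.02
eef_pos: [0.5602, 0.0511, 0.2611]
eef_rot: [0.0, 1.0, 0.018, -0.0]
wrist_force: [0.1, -0.0, 0.9]
opening: 0.996
```

Run:
```python
from h import *
c=ctrl.camera("wrist"); cv2.imwrite("pics/w1.png",c["frame"][:,:,::-1]); print(c["mtx"],-c["R"].T@c["t"],c["R"]); print(ctrl.get_obs()["eef_pos"],ctrl.get_obs()["time_s"])
```

```text
[[334.76814398   0.         321.04625893]
 [  0.         334.76814398 236.09104542]
 [  0.           0.           1.        ]] [0.63574376 0.05267788 0.40262407] [[ 3.58232918e-02 -9.99358113e-01 -2.33477872e-04]
 [-9.53144455e-01 -3.42369251e-02  3.00571922e-01]
 [-3.00386982e-01 -1.05449375e-02 -9.53759123e-01]]
[0.56212732 0.05524053 0.26137409] 2.075
```

View pics/w1.png

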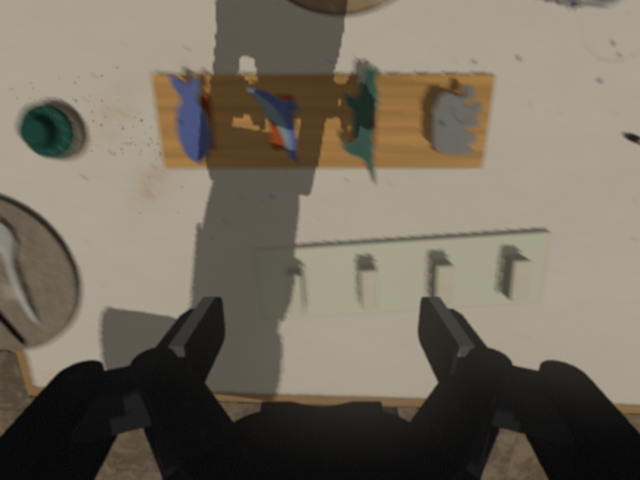

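>>> drive_tool(
  deltas=[
    {"slide":[0.4,0,0.4],"delta_rot":[0,0,0],"hand":1},
    {"slide":[0,0,0],"delta_rot":[0,0,0],"hand":1},
    {"slide":[0,0,0],"delta_rot":[0,0,0],"hand":1},
    {"slide":[0,0,0],"delta_rot":[0,0,0],"hand":1},
    {"slide":[0,0,0],"delta_rot":[0,0,0],"hand":1},
  ],
)

```text
time_s: 2.7
eef_pos: [0.5796, 0.0499, 0.2421]
eef_rot: [0.0, 1.0, 0.018, 0.001]
wrist_force: [0.2, 0.2, -0.0]
opening: 0.994
```

Run:
```python
from h import *
import pickle
c=ctrl.camera("wrist"); pickle.dump(c,open("w2.pkl","wb"))
im=c["frame"][:,:,::-1].copy(); cv2.imwrite("pics/w2.png",im)
cv2.imwrite("pics/w2a.png",cv2.convertScaleAbs(cv2.resize(im[50:200,130:500],None,fx=2.15,fy=2.15,interpolation=cv2.INTER_CUBIC),alpha=1.4))
print(ctrl.get_obs()["eef_pos"])
```

```text
[0.57962452 0.04999194 0.24198319]
```

View pics/w2a.png

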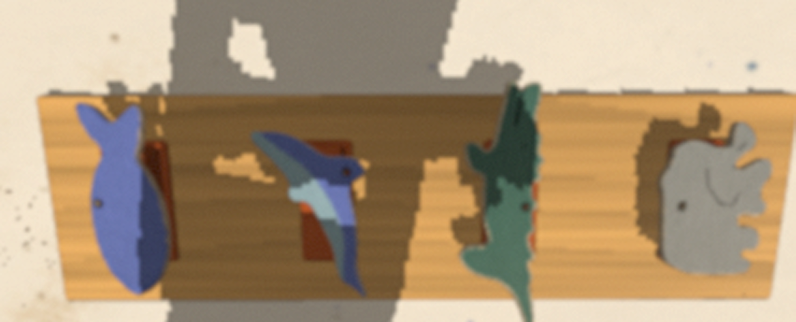

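```bash
cat > meas.py <<'E'
from h import *
import pickle
np.set_printoptions(precision=4,suppress=True)
B0=np.array([.6441,.049]);by=.035
bx=np.array([np.cos(by),np.sin(by)]);bY=np.array([-bx[1],bx[0]])
def run(c,tag,names=("fish","dol","croc","ele")):
    im=c["frame"].astype(float)+1
    im=cv2.GaussianBlur(im,(0,0),.7)
    r=im[...,2]/im[...,0]; g=im[...,1]/im[...,0]
    out=im.astype(np.uint8)[:,:,::-1].copy()
    for n,y in (("fish",.135),("dol",.045),("croc",-.045),("ele",-.135)):
        if n not in names: continue
        h=.048 if n=="croc" else .047
        hx=.075 if n=="croc" else .048
        P=[np.r_[B0+bx*a+bY*(y+b),h] for a,b in((-hx,-.04),(-hx,.04),(hx,.04),(hx,-.04))]
        roi=np.zeros(r.shape,np.uint8); cv2.fillConvexPoly(roi,proj(c,P).astype(int),1)
        # keep only ... neutral table excluded by colour
        if n in("fish","dol"): m=(r>1.0)
        elif n=="croc": m=(g>1.15)
        else: m=(r>.82)
        m=(m&(roi>0)).astype(np.uint8); m=cv2.morphologyEx(m,cv2.MORPH_OPEN,np.ones((3,3)))
        k,l,s,_=cv2.connectedComponentsWithStats(m); i=1+np.argmax(s[1:,4]); m=(l==i).astype(np.uint8)
        v,u=np.nonzero(m); Q=ray(c,np.c_[u,v],h)[:,:2]-B0
        L=np.c_[Q@bx,Q@bY-y]*1000
        rc=cv2.minAreaRect(L.astype(np.float32)); mu=L.mean(0); w,V=np.linalg.eigh(np.cov(L.T))
        ang=np.degrees(np.arctan2(V[1,1],V[0,1]))
        print(tag,n,"centroid(mm post frame)",mu,"pca deg",(ang+90)%180-90,"rect",np.round(rc[0],1),np.round(rc[1],1),round(rc[2],1))
        np.save(f"L_{tag}_{n}.npy",L)
        cs,_=cv2.findContours(m,cv2.RETR_EXTERNAL,cv2.CHAIN_APPROX_NONE); cv2.drawContours(out,cs,-1,(0,0,255),1)
    return out
E
python3 - <<'E'
from meas import *
c=pickle.load(open("w2.pkl","rb")); o=run(c,"wrist")
cv2.imwrite("pics/m1.png",cv2.resize(o[50:200,130:500],None,fx=2.15,fy=2.15))
# board corners check in wrist
E
```

```text
wrist fish centroid(mm post frame) [-1.0548 -3.738 ] pca deg 4.071341392930378 rect [ 0.1 -3. ] [82.  31.9] 7.2
wrist dol centroid(mm post frame) [ 3.6534 -2.0991] pca deg 29.630103984984828 rect [ 2.2 -7.6] [78.6 33.1] 31.3
wrist croc centroid(mm post frame) [2.6199 3.7392] pca deg -2.9554632861703567 rect [1.6 7.2] [29.8 91.9] 89.0
wrist ele centroid(mm post frame) [-1.8534  2.3995] pca deg 2.334503037064138 rect [0.6 1.5] [62.5 46.5] 0.0
```

View pics/m1.png

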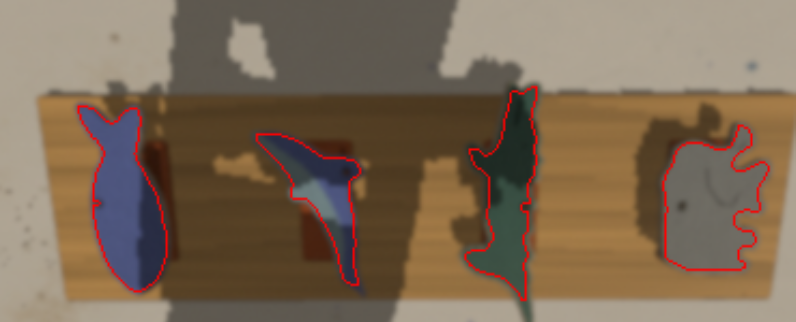

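Run:
```python
from meas import *
c=pickle.load(open("w2.pkl","rb"))
tiles=[]
# rectify: post-frame, up=+x, left=+y, 4px/mm
S=3.2
for n,y in (("fish",.135),("dol",.045),("croc",-.045),("ele",-.135)):
    W,H=int(62*S),int(124*S)
    yy,xx=np.mgrid[0:H,0:W]; X=(H/2-yy)/S/1000; Y=(W/2-xx)/S/1000+y
    P=np.c_[(B0+X.reshape(-1,1)*bx+Y.reshape(-1,1)*bY),np.full(X.size,.047)]
    q=proj(c,P).astype(np.float32).reshape(H,W,2)
    t=cv2.remap(c["frame"][:,:,::-1].copy(),q[...,0],q[...,1],cv2.INTER_CUBIC)
    t=cv2.convertScaleAbs(t,alpha=1.5)
    for k in range(-60,61,10): cv2.line(t,(0,int(H/2-k*S)),(6 if k else W,int(H/2-k*S)),(0,0,255),1)
    for k in range(-30,31,10): cv2.line(t,(int(W/2-k*S),0),(int(W/2-k*S),6 if k else H),(0,0,255),1)
    tiles.append(t); 
cv2.imwrite("pics/rect.png",np.hstack(tiles))
```

```text
(no output)
```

View pics/rect.png

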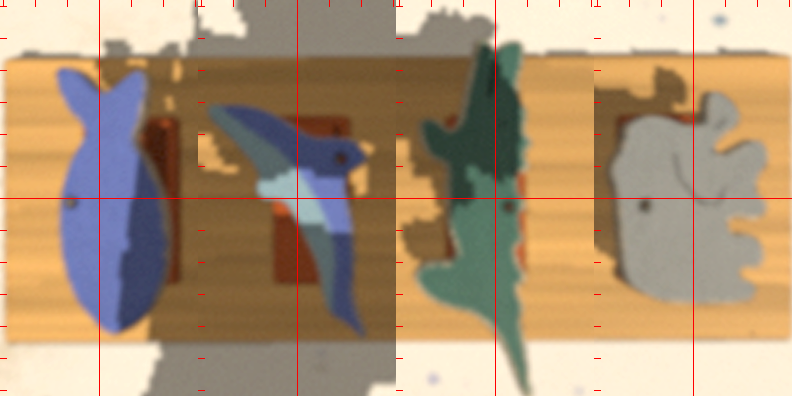

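```bash
sed -i 's/m=(r>1.0)/m=(r>.8)/' meas.py
python3 - <<'E'
from meas import *
c=pickle.load(open("w2.pkl","rb")); o=run(c,"wrist",("fish","dol","ele","croc"))
cv2.imwrite("pics/m2.png",cv2.resize(o[50:200,130:500],None,fx=2.15,fy=2.15))
for n in("fish","dol","ele"):
    L=np.load(f"L_wrist_{n}.npy")
    for th in range(-10,50,5) if n=="dol" else range(-10,15,3):
        a=np.radians(th);R=np.array([[np.cos(a),np.sin(a)],[-np.sin(a),np.cos(a)]])
        Q=L@R.T; lo,hi=Q.min(0),Q.max(0); c0=(lo+hi)/2; w0=[]
        for s in(-12,-8,-4,0,4,8,12):
            k=Q[abs(Q[:,0]-c0[0]-s)<1]; w0.append((k[:,1].min().round(1),k[:,1].max().round(1)))
        k=Q[abs(Q[:,0]-c0[0])<11]
        print(n,th,"size",(hi-lo).round(1),"bboxc",(R.T@c0).round(1),"padw",round(np.ptp(k[:,1]),1),[(round(float(b-a),1)) for a,b in w0])
E
```

```text
wrist fish centroid(mm post frame) [-0.8146 -3.7719] pca deg 3.844968285644285 rect [-0.7 -4.3] [82.4 33.3] 0.7
wrist dol centroid(mm post frame) [ 3.0769 -2.0027] pca deg 29.61910679118259 rect [ 1.1 -8.2] [83.2 34.5] 31.6
wrist croc centroid(mm post frame) [2.6199 3.7392] pca deg -2.9554632861703567 rect [1.6 7.2] [29.8 91.9] 89.0
wrist ele centroid(mm post frame) [-1.8534  2.3995] pca deg 2.334503037064138 rect [0.6 1.5] [62.5 46.5] 0.0
fish -10 size [81.7 43.2] bboxc [-0.2 -2.8] padw 34.6 [33.2, 33.1, 32.0, 31.9, 29.8, 27.8, 23.0]
fish -7 size [81.9 40.4] bboxc [-0.5 -3.2] padw 34.0 [33.1, 33.0, 32.0, 31.8, 29.8, 27.8, 23.9]
fish -4 size [81.8 37.6] bboxc [-0.8 -3.6] padw 33.5 [32.3, 33.1, 31.9, 31.8, 29.8, 27.8, 23.8]
fish -1 size [82.  34.8] bboxc [-0.9 -4.1] padw 33.3 [32.5, 32.4, 32.1, 30.0, 30.1, 26.9, 23.9]
fish 2 size [82.8 33.3] bboxc [-0.5 -4.1] padw 33.3 [32.7, 32.5, 31.5, 30.4, 30.1, 26.2, 24.2]
fish 5 size [83.4 33.2] bboxc [-0.2 -3.5] padw 33.1 [33.0, 33.1, 31.6, 30.5, 29.7, 26.3, 24.3]
fish 8 size [83.8 33.7] bboxc [ 0. -3.] padw 33.1 [33.0, 33.1, 31.3, 30.2, 29.7, 
[... 1483 characters left out ...]
6.2 [41.2, 32.0, 35.8, 43.9, 43.7, 43.2, 42.5]
ele -4 size [63.6 46.9] bboxc [0.6 1.8] padw 45.8 [39.8, 31.7, 42.2, 43.4, 43.1, 43.1, 43.6]
ele -1 size [62.8 46.4] bboxc [0.6 1.7] padw 45.3 [34.5, 31.5, 42.0, 41.9, 42.8, 44.2, 45.0]
ele 2 size [62.8 46.6] bboxc [0.2 1.2] padw 45.8 [34.3, 31.3, 41.9, 41.7, 41.5, 45.0, 45.8]
ele 5 size [63.1 46.7] bboxc [-0.4  0.6] padw 45.8 [34.1, 31.1, 42.5, 41.5, 41.3, 45.0, 45.8]
ele 8 size [63.2 46.8] bboxc [-0.9 -0. ] padw 46.8 [34.1, 31.1, 42.6, 40.5, 42.2, 44.9, 46.7]
ele 11 size [63.2 48.5] bboxc [-1.5  0.1] padw 47.7 [34.2, 31.2, 42.8, 41.6, 42.3, 45.1, 46.8]
ele 14 size [63. 50.] bboxc [-2.   0.1] padw 49.0 [34.4, 42.2, 43.0, 41.9, 41.7, 45.4, 46.9]
```

View pics/m2.png

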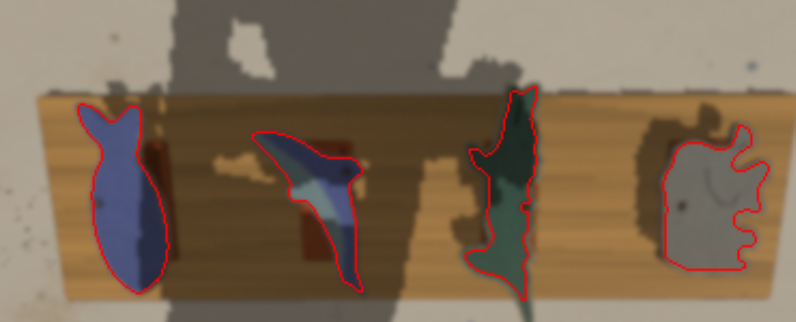

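Run:
```python
from meas import *
c=ctrl.camera("top"); c["frame"]=cv2.imread("pics/top0.png")[:,:,::-1].copy()
run(c,"top")
tiles=[]
S=3.2
for n,y in (("fish",.135),("dol",.045),("croc",-.045),("ele",-.135)):
    W,H=int(62*S),int(124*S)
    yy,xx=np.mgrid[0:H,0:W]; X=(H/2-yy)/S/1000; Y=(W/2-xx)/S/1000+y
    P=np.c_[(B0+X.reshape(-1,1)*bx+Y.reshape(-1,1)*bY),np.full(X.size,.047)]
    q=proj(c,P).astype(np.float32).reshape(H,W,2)
    t=cv2.remap(c["frame"][:,:,::-1].copy(),q[...,0],q[...,1],cv2.INTER_CUBIC)
    t=cv2.convertScaleAbs(t,alpha=1.8)
    for k in range(-60,61,10): cv2.line(t,(0,int(H/2-k*S)),(6 if k else W,int(H/2-k*S)),(0,0,255),1)
    for k in range(-30,31,10): cv2.line(t,(int(W/2-k*S),0),(int(W/2-k*S),6 if k else H),(0,0,255),1)
    tiles.append(t); 
cv2.imwrite("pics/rect2.png",np.hstack(tiles))
```

```text
top fish centroid(mm post frame) [ 9.1266 -0.2884] pca deg 4.2339525673013725 rect [4.2 2.3] [80.2 88.7] 89.3
top dol centroid(mm post frame) [5.1487 0.6131] pca deg 29.114125185806472 rect [ 5. -5.] [80.  35.5] 31.3
top croc centroid(mm post frame) [2.141  5.8063] pca deg -3.6640454993350886 rect [4.  7.8] [20.6 72.2] 86.7
top ele centroid(mm post frame) [-0.6214  4.0509] pca deg 1.076612517869279 rect [1.8 3.7] [44.7 61.9] 88.6
```

View pics/rect2.png

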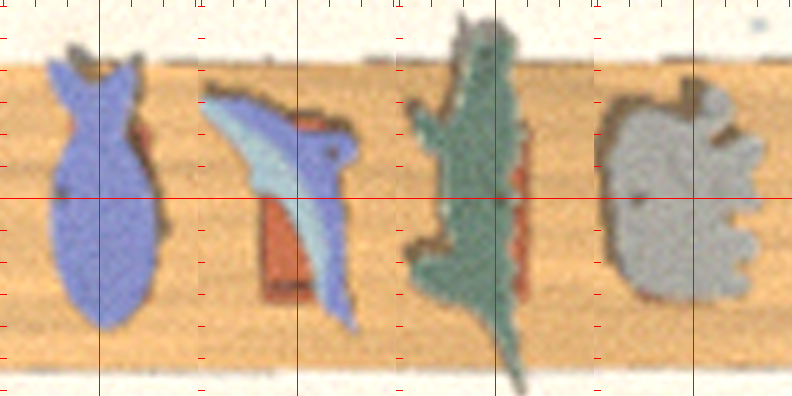

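```bash
cat > tgt.py <<'E'
import numpy as np
np.set_printoptions(precision=4,suppress=True)
B0=np.array([.6441,.049]);by=.035;K0=np.array([.4598,-.058]);ky=.104
def T(o,a,x,y): return o+np.array([np.cos(a)*x-np.sin(a)*y,np.sin(a)*x+np.cos(a)*y])
G={"fish":(.135,0,-.0025,6),"dol":(.045,0,-.0015,4),"croc":(-.045,.001,.0035,0),"ele":(-.135,.0005,.0025,-1)}
for n,(y,gx,gy,th) in G.items():
    # rack: object-mid placed at (0,0) of the mirrored post; x offset of the grip kept
    print(n,"pick",T(B0,by,gx,y+gy),round(by+np.radians(th),3),"place",T(K0,ky,0,-y),ky)
E
python3 tgt.py; python3 plan.py .6397 .1815 .09 .14
```

```text
fish pick [0.6395 0.1814] 0.14 place [ 0.4738 -0.1923] 0.104
dol pick [0.6426 0.0925] 0.105 place [ 0.4645 -0.1028] 0.104
croc pick [0.6466 0.0076] 0.035 place [ 0.4551 -0.0132] 0.104
ele pick [ 0.6492 -0.0834] 0.018 place [0.4458 0.0763] 0.104
t 2.8 p [0.5796 0.0501 0.2419] yaw 0.0353 tilt [ 0.001 -0.    -1.   ] F [-0.3  0.9  0.3] open 1.003 d [ 0.0601  0.1314 -0.1519] n 5
[0.258, -0.517, 0.608] [0.0, -0.0001, -0.0067]
[0.269, -0.512, 0.608] [0.0, -0.0001, -0.0067]
[0.28, -0.506, 0.608] [0.0, -0.0001, -0.0067]
[0.29, -0.5, 0.607] [0.0, -0.0001, -0.0067]
[0.301, -0.494, 0.607] [0.0, -0.0001, -0.0067]
```

>>> drive_tool(
  deltas=[
    {"slide":[0.26,-0.52,0.61],"delta_rot":[0,0,-0.0067],"hand":0.75},
    {"slide":[0.27,-0.51,0.61],"delta_rot":[0,0,-0.0067],"hand":0.75},
    {"slide":[0.28,-0.5,0.61],"delta_rot":[0,0,-0.0067],"hand":0.75},
    {"slide":[0.29,-0.5,0.61],"delta_rot":[0,0,-0.0067],"hand":0.75},
    {"slide":[0.3,-0.5,0.6],"delta_rot":[0,0,-0.0067],"hand":0.75},
  ],
)

```text
time_s: 3.42
eef_pos: [0.64, 0.1826, 0.0885]
eef_rot: [0.0, 0.998, 0.071, 0.0]
wrist_force: [0.8, 0.1, 0.2]
opening: 0.749
```

```bash
python3 - <<'E'
from h import *
c=ctrl.camera("wrist"); cv2.imwrite("pics/w3.png",c["frame"][:,:,::-1])
E
python3 plan.py .6397 .1815 .024 .14 3
```

```text
t 3.48 p [0.638  0.1853 0.0836] yaw 0.1435 tilt [-0.005  0.001 -1.   ] F [-3.7 -0.7 -2.5] open 0.75 d [ 0.0017 -0.0038 -0.0596] n 3
[0.009, 0.028, 0.397] [-0.0002, 0.0005, 0.0004]
[0.009, 0.027, 0.397] [-0.0002, 0.0005, 0.0004]
[0.008, 0.027, 0.397] [-0.0002, 0.0005, 0.0004]
```

View pics/w3.png

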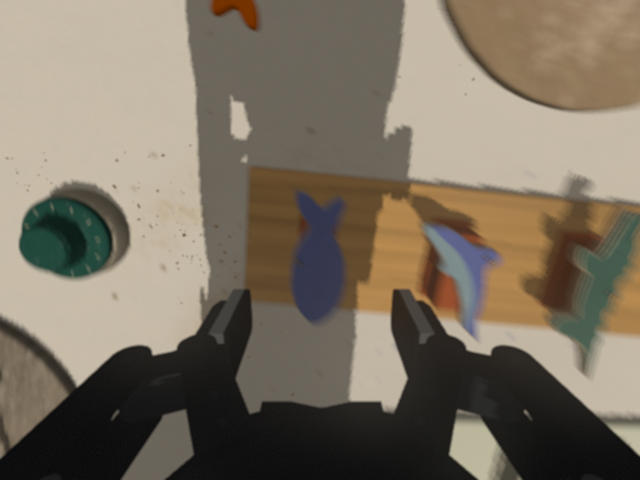

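>>> drive_tool(
  deltas=[
    {"slide":[0,0,0.5],"delta_rot":[0,0,0],"hand":0.75},
    {"slide":[0,0,0.4],"delta_rot":[0,0,0],"hand":0.75},
    {"slide":[0,0,0.25],"delta_rot":[0,0,0],"hand":0.75},
    {"slide":[0,0,0.12],"delta_rot":[0,0,0],"hand":0.75},
    {"slide":[0,0,0],"delta_rot":[0,0,0],"hand":0.75},
  ],
)

```text
time_s: 4.1
eef_pos: [0.6397, 0.1817, 0.0259]
eef_rot: [-0.0, 0.998, 0.07, -0.0]
wrist_force: [0.3, 0.7, 0.4]
opening: 0.746
```

```bash
python3 - <<'E'
from h import *
c=ctrl.camera("wrist"); cv2.imwrite("pics/w4.png",c["frame"][:,:,::-1])
c=ctrl.camera("scene"); cv2.imwrite("pics/s4.png",cv2.resize(c["frame"][80:330,100:420,::-1],None,fx=2.4,fy=2.4))
E
python3 plan.py .6397 .1815 .024 .14 3
```

```text
t 4.2 p [0.6403 0.1818 0.0267] yaw 0.1407 tilt [ 0.001  0.    -1.   ] F [-0.1 -0.2  0.6] open 0.753 d [-0.0006 -0.0003 -0.0027] n 3
[-0.004, 0.002, 0.018] [0.0, -0.0002, 0.0001]
[-0.004, 0.002, 0.018] [0.0, -0.0002, 0.0001]
[-0.004, 0.002, 0.018] [0.0, -0.0002, 0.0001]
```

View pics/w4.png

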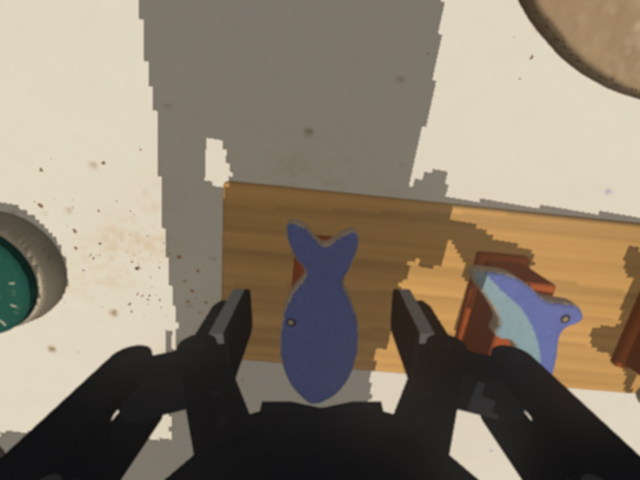

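View pics/s4.png

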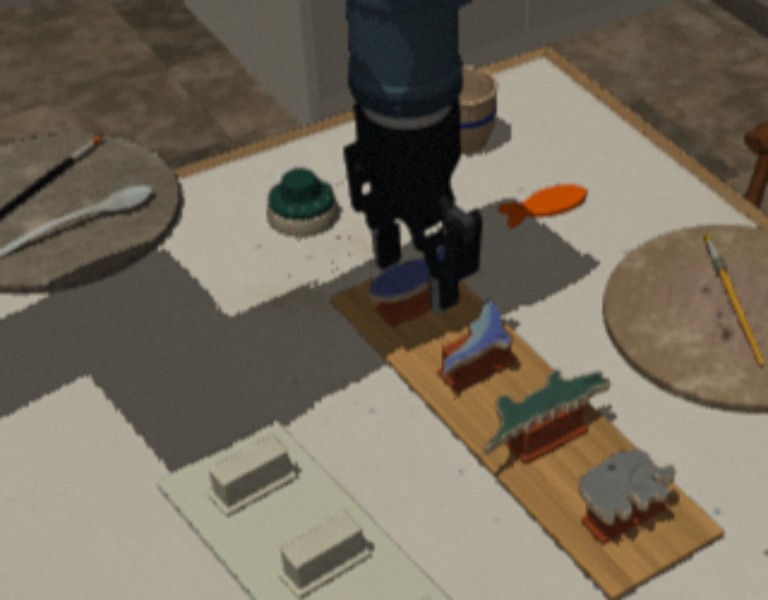

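>>> drive_tool(
  deltas=[
    {"slide":[0,0,0.04],"delta_rot":[0,0,0],"hand":0},
    {"slide":[0,0,0],"delta_rot":[0,0,0],"hand":0},
    {"slide":[0,0,0],"delta_rot":[0,0,0],"hand":0},
    {"slide":[0,0,0],"delta_rot":[0,0,0],"hand":0},
    {"slide":[0,0,0],"delta_rot":[0,0,0],"hand":0},
  ],
)

```text
time_s: 4.82
eef_pos: [0.64, 0.1818, 0.0244]
eef_rot: [0.0, 0.998, 0.07, 0.0]
wrist_force: [-1.0, -1.0, 4.7]
opening: 0.345
```

>>> drive_tool(
  deltas=[
    {"slide":[0,0,0],"delta_rot":[0,0,0],"hand":0},
    {"slide":[0,0,-0.1],"delta_rot":[0,0,0],"hand":0},
    {"slide":[0,0,-0.3],"delta_rot":[0,0,0],"hand":0},
    {"slide":[0,0,-0.3],"delta_rot":[0,0,0],"hand":0},
    {"slide":[0,0,-0.1],"delta_rot":[0,0,0],"hand":0},
  ],
)

```text
time_s: 5.45
eef_pos: [0.6408, 0.1821, 0.066]
eef_rot: [-0.0, 0.998, 0.07, 0.002]
wrist_force: [0.1, -0.2, -0.0]
opening: 0.35
```

```bash
python3 - <<'E'
from h import *
c=ctrl.camera("wrist"); cv2.imwrite("pics/w5.png",c["frame"][:,:,::-1])
E
python3 plan.py .4738 -.1923 .09 .09
```

```text
t 5.5 p [0.6408 0.1821 0.0661] yaw 0.1409 tilt [ 0.003  0.    -1.   ] F [-0.8 -0.8  0. ] open 0.349 d [-0.167  -0.3744  0.0239] n 9
[-0.484, 0.772, -0.055] [-0.0, -0.0001, 0.0018]
[-0.48, 0.774, -0.054] [-0.0, -0.0001, 0.0018]
[-0.475, 0.777, -0.054] [-0.0, -0.0001, 0.0018]
[-0.471, 0.78, -0.054] [-0.0, -0.0001, 0.0018]
[-0.467, 0.782, -0.054] [-0.0, -0.0001, 0.0018]
[-0.462, 0.785, -0.054] [-0.0, -0.0001, 0.0018]
[-0.458, 0.788, -0.054] [-0.0, -0.0001, 0.0018]
[-0.453, 0.79, -0.054] [-0.0, -0.0001, 0.0018]
[-0.449, 0.793, -0.053] [-0.0, -0.0001, 0.0018]
```

View pics/w5.png

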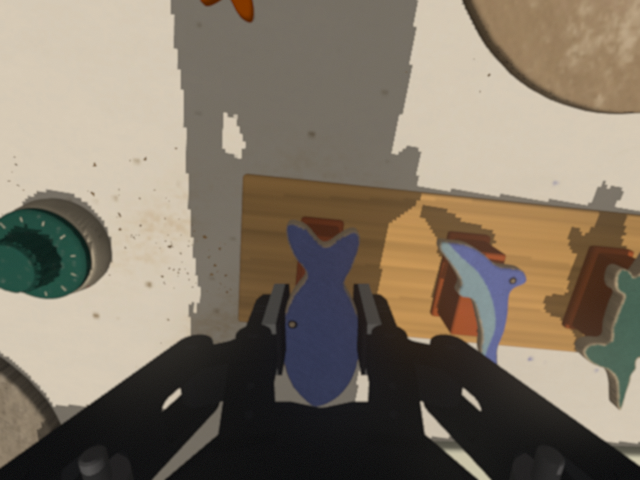

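>>> drive_tool(
  deltas=[
    {"slide":[-0.48,0.77,-0.06],"delta_rot":[0,0,0.0018],"hand":0},
    {"slide":[-0.48,0.77,-0.06],"delta_rot":[0,0,0.0018],"hand":0},
    {"slide":[-0.48,0.78,-0.06],"delta_rot":[0,0,0.0018],"hand":0},
    {"slide":[-0.47,0.78,-0.06],"delta_rot":[0,0,0.0018],"hand":0},
    {"slide":[-0.47,0.78,-0.06],"delta_rot":[0,0,0.0018],"hand":0},
  ],
)

```text
time_s: 6.12
eef_pos: [0.5459, -0.0271, 0.0789]
eef_rot: [0.0, 0.998, 0.056, 0.0]
wrist_force: [0.3, -0.5, 0.3]
opening: 0.349
```

>>> drive_tool(
  deltas=[
    {"slide":[-0.46,0.79,-0.06],"delta_rot":[0,0,0.0018],"hand":0},
    {"slide":[-0.46,0.79,-0.06],"delta_rot":[0,0,0.0018],"hand":0},
    {"slide":[-0.45,0.79,-0.06],"delta_rot":[0,0,0.0018],"hand":0},
    {"slide":[-0.3,0.53,-0.04],"delta_rot":[0,0,0.0018],"hand":0},
    {"slide":[-0.15,0.26,0],"delta_rot":[0,0,0],"hand":0},
  ],
)

```text
time_s: 6.75
eef_pos: [0.472, -0.1938, 0.09]
eef_rot: [0.0, 0.999, 0.044, 0.0]
wrist_force: [0.3, 0.7, -0.5]
opening: 0.35
```

>>> drive_tool(
  deltas=[
    {"slide":[0,0,0],"delta_rot":[0,0,0],"hand":0},
    {"slide":[0,0,0],"delta_rot":[0,0,0],"hand":0},
    {"slide":[0,0,0],"delta_rot":[0,0,0],"hand":0},
    {"slide":[0,0,0],"delta_rot":[0,0,0],"hand":0},
    {"slide":[0,0,0],"delta_rot":[0,0,0],"hand":0},
  ],
)

```text
time_s: 7.38
eef_pos: [0.4727, -0.1921, 0.0898]
eef_rot: [-0.0, 0.999, 0.045, -0.0]
wrist_force: [-0.4, 0.4, -0.7]
opening: 0.349
```

```bash
python3 - <<'E'
from h import *
c=ctrl.camera("wrist"); cv2.imwrite("pics/w6.png",c["frame"][:,:,::-1])
import pickle; pickle.dump(c,open("w6.pkl","wb"))
E
python3 plan.py .4738 -.1923 .09 .09
```

```text
t 7.42 p [ 0.4726 -0.1922  0.0898] yaw 0.0905 tilt [-0.  0. -1.] F [ 0.7 -0.1  0.4] open 0.347 d [ 0.0012 -0.0001  0.0002] n 1
[0.023, 0.004, -0.005] [-0.0, 0.0, 0.0001]
```

View pics/w6.png

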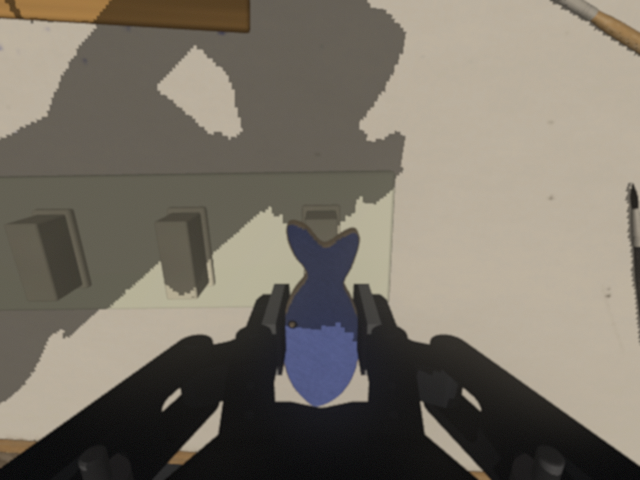

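Run:
```python
from h import *
import pickle
c=pickle.load(open("w6.pkl","rb"))
im=c["frame"][:,:,::-1]
cv2.imwrite("pics/w6a.png",cv2.convertScaleAbs(cv2.resize(im[160:320,0:400].copy(),None,fx=2,fy=2,interpolation=cv2.INTER_CUBIC),alpha=1.5))
from tgt import T,K0,ky
for a,b in ((.05,-.185),(-.05,-.185),(.05,0)): 
    p=T(K0,ky,a,b); print("corner",proj(c,np.r_[p,.01]).round(1))
for yy in(-.135,-.045,.045):
  print(yy,[proj(c,np.r_[T(K0,ky,a,yy+b),.04]).round(1).tolist() for a,b in((.026,.01),(.026,-.01),(-.026,-.01),(-.026,.01))])
```

```text
fish pick [0.6395 0.1814] 0.14 place [ 0.4738 -0.1923] 0.104
dol pick [0.6426 0.0925] 0.105 place [ 0.4645 -0.1028] 0.104
croc pick [0.6466 0.0076] 0.035 place [ 0.4551 -0.0132] 0.104
ele pick [ 0.6492 -0.0834] 0.018 place [0.4458 0.0763] 0.104
corner [[395.8 168.9]]
corner [[388.5 305.6]]
corner [[112.8 172.5]]
-0.135 [[[302.5, 217.1]], [[336.4, 216.7]], [[336.3, 296.2]], [[304.9, 296.6]]]
-0.045 [[[149.9, 218.9]], [[183.7, 218.5]], [[194.8, 297.8]], [[163.5, 298.1]]]
0.045 [[[-2.1, 220.8]], [[31.6, 220.4]], [[53.8, 299.4]], [[22.6, 299.7]]]
```

View pics/w6a.png

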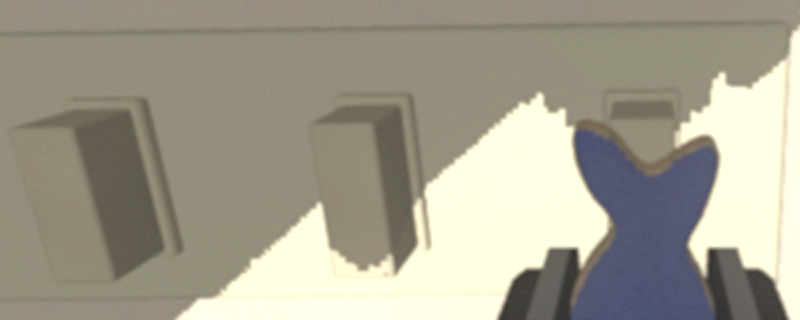

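>>> drive_tool(
  deltas=[
    {"slide":[0.02,0.02,0.5],"delta_rot":[0,0,0],"hand":0},
    {"slide":[0,0,0.4],"delta_rot":[0,0,0],"hand":0},
    {"slide":[0,0,0.25],"delta_rot":[0,0,0],"hand":0},
    {"slide":[0,0,0.11],"delta_rot":[0,0,0],"hand":0},
    {"slide":[0,0,0],"delta_rot":[0,0,0],"hand":0},
  ],
)

```text
time_s: 8.05
eef_pos: [0.4737, -0.1934, 0.0268]
eef_rot: [-0.0, 0.999, 0.045, -0.0]
wrist_force: [-1.4, -0.1, -1.2]
opening: 0.346
```

```bash
python3 - <<'E'
from h import *
c=ctrl.camera("wrist"); cv2.imwrite("pics/w7.png",c["frame"][:,:,::-1])
c=ctrl.camera("scene"); cv2.imwrite("pics/s7.png",cv2.resize(c["frame"][230:450,150:400,::-1],None,fx=2.6,fy=2.6))
E
python3 plan.py .4738 -.1923 .0254 .09 1
```

```text
t 8.15 p [ 0.4741 -0.1937  0.0274] yaw 0.09 tilt [ 0.001 -0.001 -1.   ] F [-0.1  0.6 -0.8] open 0.348 d [-0.0003  0.0014 -0.002 ] n 1
[-0.004, -0.029, 0.041] [0.0003, -0.0003, -0.0]
```

View pics/s7.png

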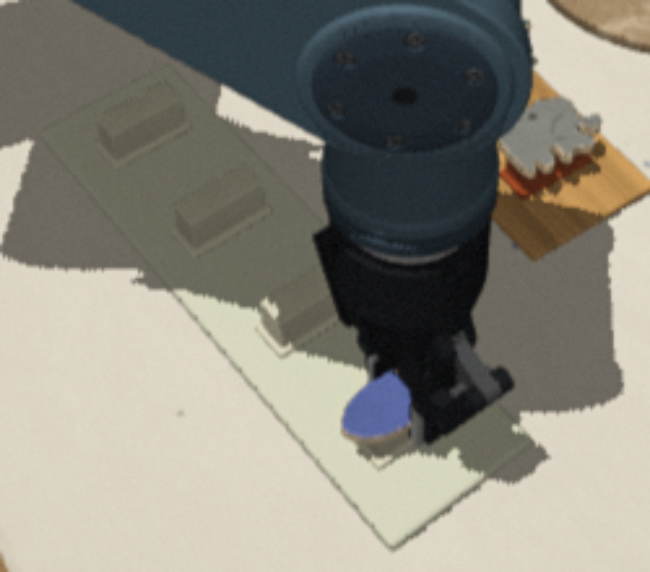

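>>> drive_tool(
  deltas=[
    {"slide":[0,0,0.04],"delta_rot":[0,0,0],"hand":0},
    {"slide":[0,0,0.005],"delta_rot":[0,0,0],"hand":0},
    {"slide":[0,0,0],"delta_rot":[0,0,0],"hand":0},
    {"slide":[0,0,0],"delta_rot":[0,0,0],"hand":0.6},
    {"slide":[0,0,0],"delta_rot":[0,0,0],"hand":0.6},
  ],
)

```text
time_s: 8.78
eef_pos: [0.4737, -0.1934, 0.0246]
eef_rot: [0.0, 0.999, 0.045, 0.0]
wrist_force: [0.0, 0.0, -0.2]
opening: 0.601
```

>>> drive_tool(
  deltas=[
    {"slide":[0,0,0],"delta_rot":[0,0,0],"hand":0.75},
    {"slide":[0,0,0],"delta_rot":[0,0,0],"hand":0.75},
    {"slide":[0,0,-0.3],"delta_rot":[0,0,0],"hand":0.75},
    {"slide":[0,0,-0.5],"delta_rot":[0,0,0],"hand":0.75},
    {"slide":[0,0,-0.5],"delta_rot":[0,0,0],"hand":0.75},
  ],
)

```text
time_s: 9.4
eef_pos: [0.4738, -0.1935, 0.0912]
eef_rot: [0.0, 0.999, 0.045, 0.0]
wrist_force: [0.4, 0.3, 0.6]
opening: 0.754
```

```bash
python3 - <<'E'
from h import *
c=ctrl.camera("wrist"); cv2.imwrite("pics/w8.png",c["frame"][:,:,::-1])
E
python3 plan.py .6426 .0925 .095 .105
```

```text
t 9.45 p [ 0.4757 -0.1947  0.0946] yaw 0.0902 tilt [ 0.005 -0.003 -1.   ] F [ 2.3 -0.   2.5] open 0.752 d [0.1669 0.2872 0.0004] n 7
[0.549, -0.774, -0.002] [0.0002, -0.0002, -0.0007]
[0.55, -0.773, -0.002] [0.0002, -0.0002, -0.0007]
[0.552, -0.772, -0.002] [0.0002, -0.0002, -0.0007]
[0.554, -0.771, -0.001] [0.0002, -0.0002, -0.0007]
[0.555, -0.77, -0.001] [0.0002, -0.0002, -0.0007]
[0.557, -0.769, -0.001] [0.0002, -0.0002, -0.0007]
[0.559, -0.767, -0.001] [0.0002, -0.0002, -0.0007]
```

View pics/w8.png

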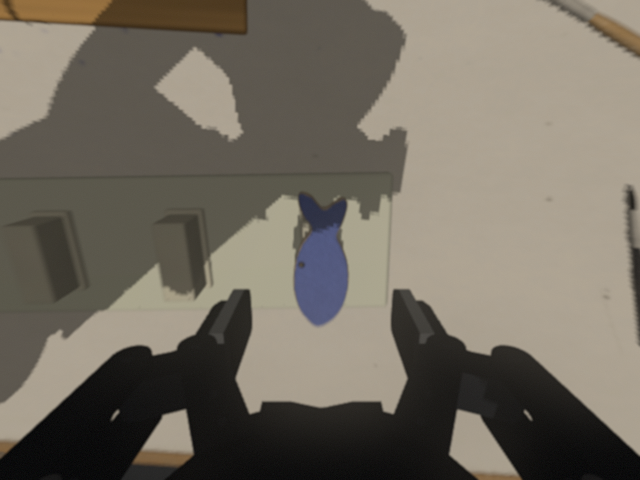

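>>> drive_tool(
  deltas=[
    {"slide":[0.56,-0.77,-0.05],"delta_rot":[0,0,-0.001],"hand":0.75},
    {"slide":[0.56,-0.77,-0.05],"delta_rot":[0,0,-0.001],"hand":0.75},
    {"slide":[0.56,-0.77,0],"delta_rot":[0,0,-0.001],"hand":0.75},
    {"slide":[0.56,-0.77,0],"delta_rot":[0,0,-0.001],"hand":0.75},
    {"slide":[0.56,-0.77,0],"delta_rot":[0,0,-0.001],"hand":0.75},
  ],
)

```text
time_s: 10.07
eef_pos: [0.5953, 0.0131, 0.0952]
eef_rot: [0.0, 0.999, 0.053, 0.0]
wrist_force: [0.9, -0.4, 0.0]
opening: 0.754
```

>>> drive_tool(
  deltas=[
    {"slide":[0.56,-0.77,0],"delta_rot":[0,0,0],"hand":0.75},
    {"slide":[0.35,-0.47,0],"delta_rot":[0,0,0],"hand":0.75},
    {"slide":[0.2,-0.27,0],"delta_rot":[0,0,0],"hand":0.75},
    {"slide":[0,0,0],"delta_rot":[0,0,0],"hand":0.75},
    {"slide":[0,0,0],"delta_rot":[0,0,0],"hand":0.75},
  ],
)

```text
time_s: 10.7
eef_pos: [0.6412, 0.0916, 0.0944]
eef_rot: [0.0, 0.999, 0.052, -0.0]
wrist_force: [-0.9, -0.3, -0.1]
opening: 0.75
```

```bash
python3 - <<'E'
from meas import *
c=ctrl.camera("wrist"); cv2.imwrite("pics/w9.png",c["frame"][:,:,::-1])
pickle.dump(c,open("w9.pkl","wb"))
p=ctrl.get_obs()["eef_pos"]; print("grasp proj",proj(c,[[p[0],p[1],.047]]), [proj(c,[[p[0]+a,p[1]+.1*a,.047]]) for a in(-.011,.011)])
E
python3 plan.py .6426 .0925 .095 .105 1
```

```text
grasp proj [[319.816 261.183]] [array([[319.729 , 277.8898]]), array([[319.906 , 243.9194]])]
t 10.75 p [0.6412 0.0914 0.0945] yaw 0.1045 tilt [-0.001 -0.    -1.   ] F [0.1 0.2 0. ] open 0.748 d [0.0014 0.0011 0.0005] n 1
[0.03, -0.018, -0.01] [0.0001, 0.0002, -0.0002]
```

View pics/w9.png

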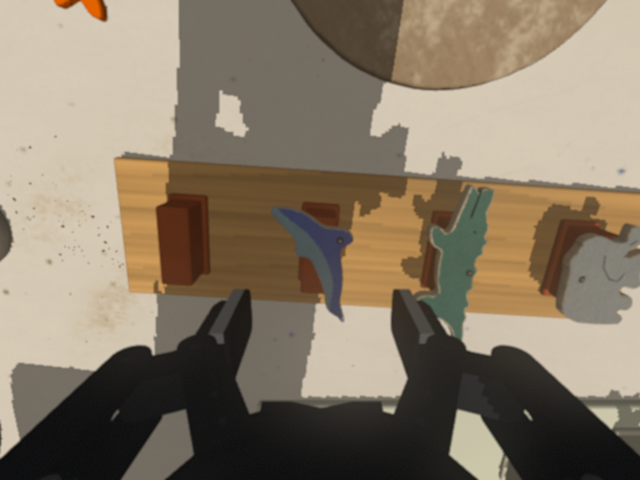

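Run:
```python
import cv2
im=cv2.imread("pics/w9.png")[190:330,260:370]
o=cv2.resize(im,None,fx=5,fy=4.2,interpolation=cv2.INTER_CUBIC)
o=cv2.convertScaleAbs(cv2.resize(im,None,fx=4,fy=4,interpolation=cv2.INTER_CUBIC),alpha=1.6)
for r in(244,261,278): cv2.line(o,(0,(r-190)*4),(440,(r-190)*4),(0,0,255),1)
cv2.line(o,(240,0),(240,560),(0,0,255),1)
cv2.imwrite("pics/w9a.png",o)
```

```text
(no output)
```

View pics/w9a.png

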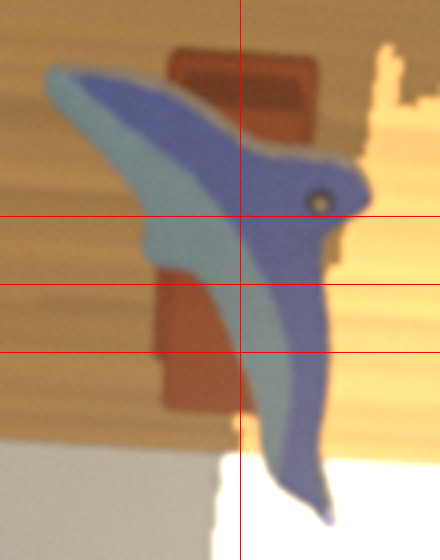

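```bash
python3 - <<'E'
from meas import *
c=pickle.load(open("w9.pkl","rb"))
for nm,q in (("mid",(322.5,245)),("grip",(327,256.2)),("tip",(260+143/4,190+245/4)),("nose",(260+371/4,190+198/4)),("tailtip",(260+328/4,190+520/4)),("snout",(260+50/4,190+75/4))):
    P=ray(c,q,.047)[0,:2]; d=P-B0; print(nm,P,"postframe mm",np.array([d@bx,d@bY-.045])*1000)
E
python3 plan.py .6426 .0925 .095 .366
```

```text
mid [0.6517 0.0909] postframe mm [ 9.0614 -3.3716]
grip [0.6449 0.0875] postframe mm [ 2.1266 -6.5931]
tip [0.6461 0.1065] postframe mm [ 3.9702 12.364 ]
nose [0.657  0.0734] postframe mm [ 13.7731 -21.0393]
tailtip [0.6023 0.073 ] postframe mm [-40.8918 -19.5354]
snout [0.6706 0.122 ] postframe mm [29.0856 26.994 ]
t 10.75 p [0.6412 0.0914 0.0945] yaw 0.1045 tilt [-0.001 -0.    -1.   ] F [0.1 0.2 0. ] open 0.748 d [0.0014 0.0011 0.0005] n 2
[0.015, -0.009, -0.005] [0.0, 0.0001, -0.0416]
[0.016, -0.007, -0.005] [0.0, 0.0001, -0.0416]
```

>>> drive_tool(
  deltas=[
    {"slide":[0.07,0.08,0],"delta_rot":[0,0,-0.0416],"hand":0.75},
    {"slide":[0,0,0],"delta_rot":[0,0,-0.0416],"hand":0.75},
    {"slide":[0,0,0.4],"delta_rot":[0,0,0],"hand":0.75},
    {"slide":[0,0,0.2],"delta_rot":[0,0,0],"hand":0.75},
    {"slide":[0,0,0],"delta_rot":[0,0,0],"hand":0.75},
  ],
)

```text
time_s: 11.38
eef_pos: [0.644, 0.0888, 0.0623]
eef_rot: [-0.0, 0.983, 0.182, -0.002]
wrist_force: [1.3, -0.7, 0.3]
opening: 0.748
```

```bash
python3 - <<'E'
from meas import *
c=ctrl.camera("wrist"); cv2.imwrite("pics/w10.png",c["frame"][:,:,::-1])
E
python3 plan.py .6449 .0875 .0245 .366 3
```

```text
t 11.43 p [0.6448 0.0889 0.0634] yaw 0.3658 tilt [-0.002  0.    -1.   ] F [-0.2 -0.3 -0.5] open 0.753 d [ 0.0001 -0.0014 -0.0389] n 3
[-0.002, 0.009, 0.259] [-0.0001, 0.0002, -0.0]
[-0.002, 0.009, 0.259] [-0.0001, 0.0002, -0.0]
[-0.002, 0.009, 0.259] [-0.0001, 0.0002, -0.0]
```

View pics/w10.png

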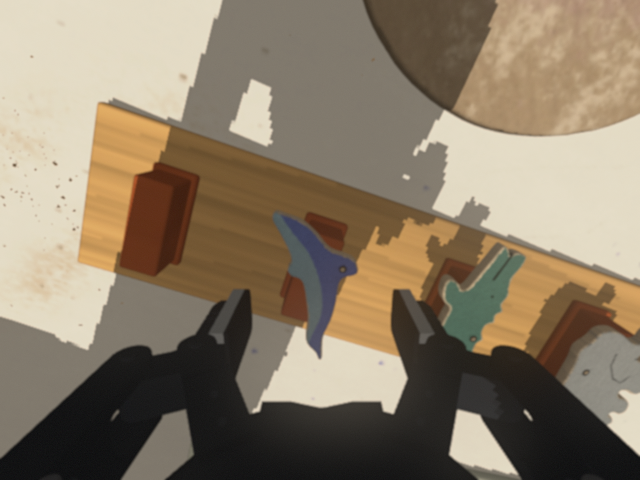

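>>> drive_tool(
  deltas=[
    {"slide":[0,0.02,0.35],"delta_rot":[0,0,0],"hand":0.75},
    {"slide":[0,0,0.25],"delta_rot":[0,0,0],"hand":0.75},
    {"slide":[0,0,0.1],"delta_rot":[0,0,0],"hand":0.75},
    {"slide":[0,0,0.05],"delta_rot":[0,0,0],"hand":0.6},
    {"slide":[0,0,0],"delta_rot":[0,0,0],"hand":0.6},
  ],
)

```text
time_s: 12.05
eef_pos: [0.646, 0.0881, 0.0271]
eef_rot: [0.0, 0.983, 0.183, 0.0]
wrist_force: [-0.6, -0.8, 0.3]
opening: 0.602
```

```bash
python3 - <<'E'
from meas import *
c=ctrl.camera("wrist"); cv2.imwrite("pics/w11.png",c["frame"][:,:,::-1])
p=ctrl.get_obs()["eef_pos"]; y=.366
print(proj(c,[[p[0]+a*np.cos(y),p[1]+a*np.sin(y),.0435] for a in(-.011,0,.011)]))
E
python3 plan.py .6449 .0875 .0245 .366 1
```

```text
[[319.9166 338.8813]
 [319.9361 316.5213]
 [319.9565 293.0966]]
t 12.1 p [0.6462 0.0881 0.0274] yaw 0.3671 tilt [ 0.001 -0.    -1.   ] F [ 0.4 -0.3  0.9] open 0.602 d [-0.0013 -0.0006 -0.0029] n 1
[-0.029, 0.002, 0.057] [0.0001, -0.0002, 0.0003]
```

View pics/w11.png

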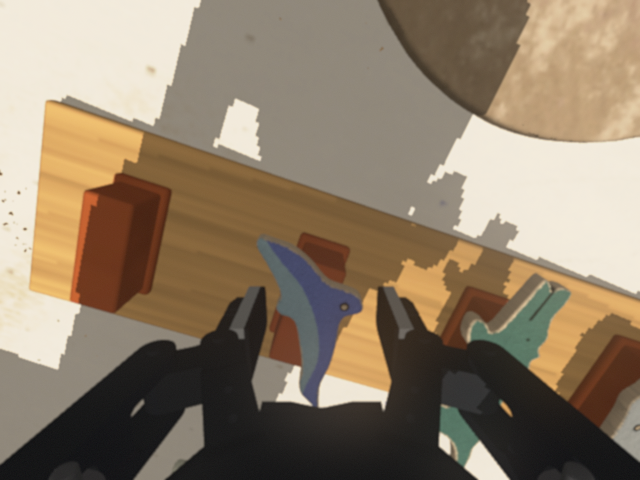

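>>> drive_tool(
  deltas=[
    {"slide":[0,0,0.055],"delta_rot":[0,0,0],"hand":0.6},
    {"slide":[0,0,0],"delta_rot":[0,0,0],"hand":0},
    {"slide":[0,0,0],"delta_rot":[0,0,0],"hand":0},
    {"slide":[0,0,0],"delta_rot":[0,0,0],"hand":0},
    {"slide":[0,0,0],"delta_rot":[0,0,0],"hand":0},
  ],
)

```text
time_s: 12.72
eef_pos: [0.645, 0.0913, 0.0249]
eef_rot: [-0.002, 0.983, 0.183, -0.0]
wrist_force: [-4.2, 10.3, 5.9]
opening: 0.374
```

```bash
python3 - <<'E'
from meas import *
c=ctrl.camera("wrist"); cv2.imwrite("pics/w12.png",c["frame"][:,:,::-1])
E
python3 plan.py .6449 .0875 .0245 .366 1
```

```text
t 12.78 p [0.645  0.0913 0.0249] yaw 0.3673 tilt [-0.002  0.004 -1.   ] F [-3.8 10.4  6.1] open 0.376 d [-0.0001 -0.0038 -0.0004] n 1
[-0.029, 0.07, 0.008] [-0.0014, -0.0, 0.0004]
```

View pics/w12.png

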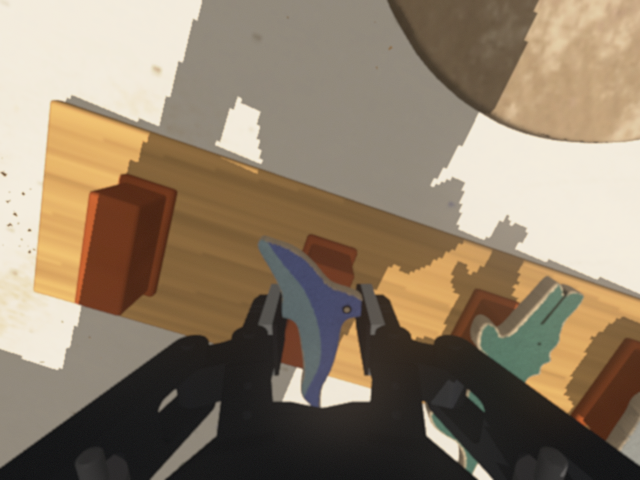

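>>> drive_tool(
  deltas=[
    {"slide":[0,0,-0.05],"delta_rot":[0,0,0],"hand":0},
    {"slide":[0,0,-0.15],"delta_rot":[0,0,0],"hand":0},
    {"slide":[0,0,-0.3],"delta_rot":[0,0,0],"hand":0},
    {"slide":[0,0,-0.3],"delta_rot":[0,0,0],"hand":0},
    {"slide":[0,0,-0.2],"delta_rot":[0,0,0],"hand":0},
  ],
)

```text
time_s: 13.4
eef_pos: [0.647, 0.0877, 0.0762]
eef_rot: [0.0, 0.983, 0.182, 0.001]
wrist_force: [1.8, 0.0, -0.9]
opening: 0.372
```

```bash
python3 - <<'E'
from meas import *
c=ctrl.camera("wrist"); cv2.imwrite("pics/w13.png",c["frame"][:,:,::-1])
from tgt import T,K0,ky
print(T(K0-[0,.001],ky,-.0042,-.0482))
E
python3 plan.py .4593 -.1074 .09 .235
```

```text
fish pick [0.6395 0.1814] 0.14 place [ 0.4738 -0.1923] 0.104
dol pick [0.6426 0.0925] 0.105 place [ 0.4645 -0.1028] 0.104
croc pick [0.6466 0.0076] 0.035 place [ 0.4551 -0.0132] 0.104
ele pick [ 0.6492 -0.0834] 0.018 place [0.4458 0.0763] 0.104
[ 0.4606 -0.1074]
t 13.45 p [0.6477 0.0877 0.0775] yaw 0.3668 tilt [ 0.004 -0.    -1.   ] F [1.  0.7 0.3] open 0.374 d [-0.1884 -0.1951  0.0125] n 6
[-0.819, 0.382, -0.044] [0.0001, -0.0002, 0.007]
[-0.811, 0.4, -0.044] [0.0001, -0.0002, 0.007]
[-0.802, 0.417, -0.043] [0.0001, -0.0002, 0.007]
[-0.792, 0.435, -0.043] [0.0001, -0.0002, 0.007]
[-0.783, 0.452, -0.042] [0.0001, -0.0002, 0.007]
[-0.773, 0.469, -0.042] [0.0001, -0.0002, 0.007]
```

View pics/w13.png

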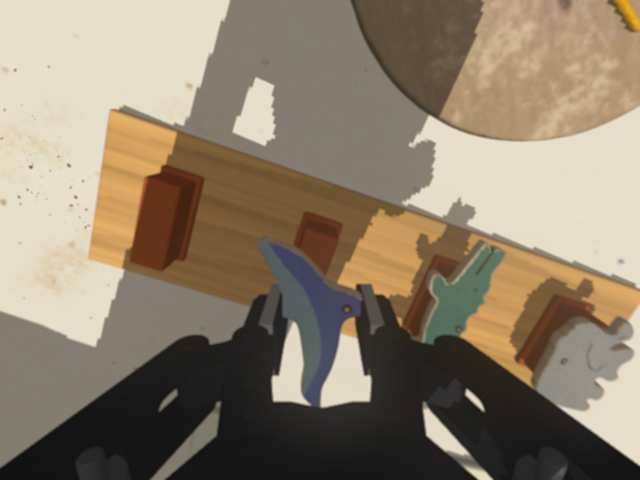

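```bash
python3 - <<'E'
from tgt import *
print(T(K0-np.array([0,.001]),ky,-.004,-.0465))
E
python3 plan.py .4607 -.1057 .09 .2 7
```

```text
fish pick [0.6395 0.1814] 0.14 place [ 0.4738 -0.1923] 0.104
dol pick [0.6426 0.0925] 0.105 place [ 0.4645 -0.1028] 0.104
croc pick [0.6466 0.0076] 0.035 place [ 0.4551 -0.0132] 0.104
ele pick [ 0.6492 -0.0834] 0.018 place [0.4458 0.0763] 0.104
[ 0.4606 -0.1057]
t 13.45 p [0.6477 0.0877 0.0775] yaw 0.3668 tilt [ 0.004 -0.    -1.   ] F [1.  0.7 0.3] open 0.374 d [-0.187  -0.1934  0.0125] n 7
[-0.697, 0.324, -0.038] [0.0001, -0.0002, 0.0076]
[-0.689, 0.341, -0.037] [0.0001, -0.0002, 0.0076]
[-0.68, 0.357, -0.037] [0.0001, -0.0002, 0.0076]
[-0.672, 0.373, -0.037] [0.0001, -0.0002, 0.0076]
[-0.663, 0.389, -0.037] [0.0001, -0.0002, 0.0076]
[-0.653, 0.405, -0.036] [0.0001, -0.0002, 0.0076]
[-0.643, 0.42, -0.036] [0.0001, -0.0002, 0.0076]
```

>>> drive_tool(
  deltas=[
    {"slide":[-0.7,0.32,-0.06],"delta_rot":[0,0,0.0076],"hand":0},
    {"slide":[-0.69,0.34,-0.06],"delta_rot":[0,0,0.0076],"hand":0},
    {"slide":[-0.68,0.36,-0.06],"delta_rot":[0,0,0.0076],"hand":0},
    {"slide":[-0.67,0.37,-0.06],"delta_rot":[0,0,0.0076],"hand":0},
    {"slide":[-0.66,0.39,-0.06],"delta_rot":[0,0,0.0076],"hand":0},
  ],
)

```text
time_s: 14.08
eef_pos: [0.5116, -0.051, 0.0897]
eef_rot: [0.0, 0.992, 0.123, 0.0]
wrist_force: [1.0, -0.6, 0.2]
opening: 0.375
```

>>> drive_tool(
  deltas=[
    {"slide":[-0.65,0.4,0],"delta_rot":[0,0,0.0076],"hand":0},
    {"slide":[-0.4,0.25,0],"delta_rot":[0,0,0.0076],"hand":0},
    {"slide":[-0.24,0.17,0],"delta_rot":[0,0,0],"hand":0},
    {"slide":[0,0,0],"delta_rot":[0,0,0],"hand":0},
    {"slide":[0,0,0],"delta_rot":[0,0,0],"hand":0},
  ],
)

```text
time_s: 14.7
eef_pos: [0.4596, -0.1044, 0.0895]
eef_rot: [0.0, 0.995, 0.1, 0.0]
wrist_force: [-0.7, 0.4, -0.0]
opening: 0.373
```

```bash
python3 - <<'E'
from meas import *
c=ctrl.camera("wrist"); cv2.imwrite("pics/w14.png",c["frame"][:,:,::-1])
E
python3 plan.py .4607 -.1057 .0265 .2 1
```

```text
t 14.75 p [ 0.4596 -0.1042  0.0894] yaw 0.2007 tilt [ 0.  0. -1.] F [ 0.2 -0.1 -0. ] open 0.374 d [ 0.0011 -0.0015 -0.0629] n 1
[0.015, 0.034, 1.258] [0.0, -0.0001, 0.0002]
```

View pics/w14.png

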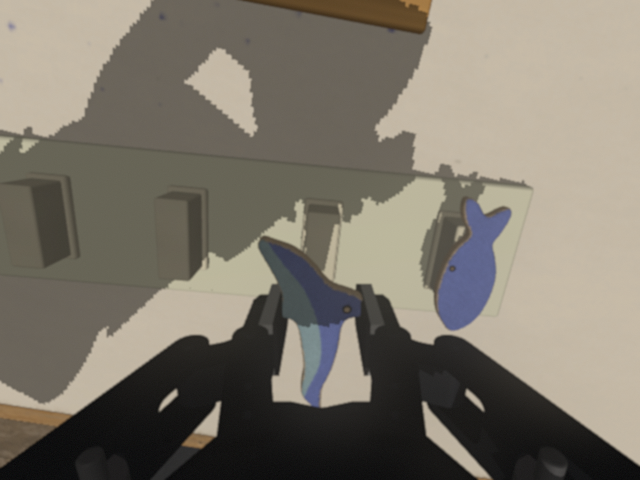

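>>> drive_tool(
  deltas=[
    {"slide":[0.015,0.03,0.5],"delta_rot":[0,0,0],"hand":0},
    {"slide":[0,0,0.4],"delta_rot":[0,0,0],"hand":0},
    {"slide":[0,0,0.24],"delta_rot":[0,0,0],"hand":0},
    {"slide":[0,0,0.1],"delta_rot":[0,0,0],"hand":0},
    {"slide":[0,0,0],"delta_rot":[0,0,0],"hand":0},
  ],
)

```text
time_s: 15.38
eef_pos: [0.4602, -0.1058, 0.0273]
eef_rot: [-0.0, 0.995, 0.1, -0.0]
wrist_force: [0.2, 0.0, -0.1]
opening: 0.376
```

```bash
python3 - <<'E'
from meas import *
c=ctrl.camera("wrist"); cv2.imwrite("pics/w15.png",c["frame"][:,:,::-1])
E
python3 plan.py .4607 -.1057 .0248 .2 1
```

```text
t 15.43 p [ 0.4604 -0.106   0.0277] yaw 0.2002 tilt [ 0.001 -0.    -1.   ] F [ 0.5 -0.1  0.1] open 0.373 d [ 0.0003  0.0003 -0.0029] n 1
[0.006, -0.004, 0.057] [0.0001, -0.0001, 0.0001]
```

View pics/w15.png

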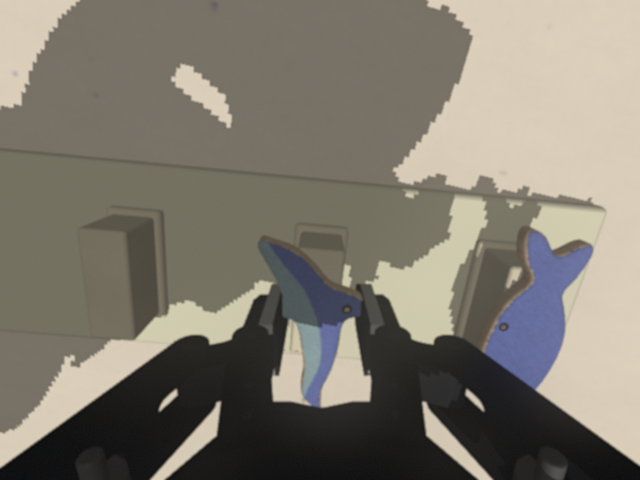

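>>> drive_tool(
  deltas=[
    {"slide":[0,0,0.045],"delta_rot":[0,0,0],"hand":0},
    {"slide":[0,0,0.005],"delta_rot":[0,0,0],"hand":0},
    {"slide":[0,0,0],"delta_rot":[0,0,0],"hand":0},
    {"slide":[0,0,0],"delta_rot":[0,0,0],"hand":0.6},
    {"slide":[0,0,0],"delta_rot":[0,0,0],"hand":0.6},
  ],
)

```text
time_s: 16.05
eef_pos: [0.4601, -0.106, 0.0249]
eef_rot: [0.0, 0.995, 0.1, 0.0]
wrist_force: [0.2, 0.2, 0.9]
opening: 0.599
```

>>> drive_tool(
  deltas=[
    {"slide":[0,0,0],"delta_rot":[0,0,0],"hand":0.7},
    {"slide":[0,0,0],"delta_rot":[0,0,0],"hand":0.7},
    {"slide":[0,0,-0.3],"delta_rot":[0,0,0],"hand":0.7},
    {"slide":[0,0,-0.6],"delta_rot":[0,0,0],"hand":0.7},
    {"slide":[0,0,-0.4],"delta_rot":[0,0,0],"hand":0.7},
  ],
)

```text
time_s: 16.68
eef_pos: [0.4607, -0.1062, 0.092]
eef_rot: [0.001, 0.995, 0.1, 0.001]
wrist_force: [0.6, -0.4, -0.4]
opening: 0.7
```

```bash
python3 - <<'E'
from meas import *
c=ctrl.camera("wrist"); cv2.imwrite("pics/w16.png",c["frame"][:,:,::-1])
E
python3 plan.py .6466 .0076 .09 .035 7
```

```text
t 16.73 p [ 0.4622 -0.1069  0.0943] yaw 0.2002 tilt [ 0.005 -0.003 -1.   ] F [2.4 0.2 1.1] open 0.696 d [ 0.1844  0.1145 -0.0043] n 7
[0.581, -0.216, 0.014] [0.0001, -0.0002, 0.0075]
[0.576, -0.23, 0.014] [0.0001, -0.0002, 0.0075]
[0.57, -0.243, 0.013] [0.0001, -0.0002, 0.0075]
[0.565, -0.256, 0.013] [0.0001, -0.0002, 0.0075]
[0.558, -0.27, 0.013] [0.0001, -0.0002, 0.0075]
[0.552, -0.283, 0.013] [0.0001, -0.0002, 0.0075]
[0.545, -0.296, 0.012] [0.0001, -0.0002, 0.0075]
```

View pics/w16.png

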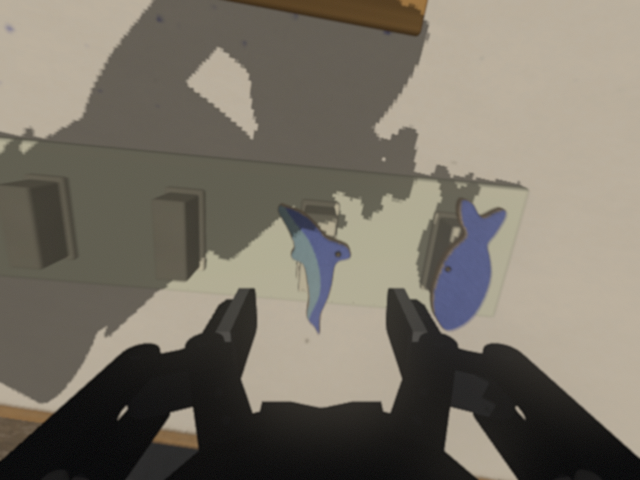

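>>> drive_tool(
  deltas=[
    {"slide":[0.59,-0.21,0],"delta_rot":[0,0,0.0088],"hand":0.7},
    {"slide":[0.58,-0.23,0],"delta_rot":[0,0,0.0088],"hand":0.7},
    {"slide":[0.58,-0.24,0],"delta_rot":[0,0,0.0088],"hand":0.7},
    {"slide":[0.57,-0.26,0],"delta_rot":[0,0,0.0088],"hand":0.7},
    {"slide":[0.56,-0.27,0],"delta_rot":[0,0,0.0088],"hand":0.7},
  ],
)

```text
time_s: 17.35
eef_pos: [0.5947, -0.0246, 0.0901]
eef_rot: [0.0, 1.0, 0.03, 0.0]
wrist_force: [0.9, -0.7, -0.3]
opening: 0.702
```

>>> drive_tool(
  deltas=[
    {"slide":[0.56,-0.29,0],"delta_rot":[0,0,0.0088],"hand":0.7},
    {"slide":[0.35,-0.18,0],"delta_rot":[0,0,0],"hand":0.7},
    {"slide":[0.2,-0.11,0],"delta_rot":[0,0,0],"hand":0.7},
    {"slide":[0,0,0],"delta_rot":[0,0,0],"hand":0.7},
    {"slide":[0,0,0],"delta_rot":[0,0,0],"hand":0.7},
  ],
)

```text
time_s: 17.98
eef_pos: [0.6472, 0.0061, 0.0897]
eef_rot: [0.0, 1.0, 0.017, -0.0]
wrist_force: [-0.8, -0.1, -0.5]
opening: 0.698
```

```bash
python3 - <<'E'
from meas import *
c=ctrl.camera("wrist"); cv2.imwrite("pics/w17.png",c["frame"][:,:,::-1]); pickle.dump(c,open("w17.pkl","wb"))
p=ctrl.get_obs()["eef_pos"]; q=proj(c,[[p[0]+a,p[1]+.035*a,.048] for a in(-.011,0,.011)]); print(q)
o=cv2.convertScaleAbs(cv2.resize(c["frame"][170:350,250:390,::-1].copy(),None,fx=3.3,fy=3.3,interpolation=cv2.INTER_CUBIC),alpha=1.5)
for u,v in q: cv2.line(o,(0,int((v-170)*3.3)),(460,int((v-170)*3.3)),(0,0,255),1); 
cv2.line(o,(int((q[1,0]-250)*3.3),0),(int((q[1,0]-250)*3.3),590),(0,0,255),1)
cv2.imwrite("pics/w17a.png",o)
E
python3 plan.py .6466 .0076 .09 .035 1
```

```text
[[319.5309 281.9794]
 [319.496  264.9513]
 [319.4599 247.3418]]
t 18.02 p [0.6472 0.006  0.0897] yaw 0.0336 tilt [-0.001 -0.    -1.   ] F [ 0.1 -0.6 -0.7] open 0.702 d [-0.0006  0.0016  0.0003] n 1
[-0.012, -0.033, -0.006] [-0.0, 0.0002, -0.0005]
```

View pics/w17a.png

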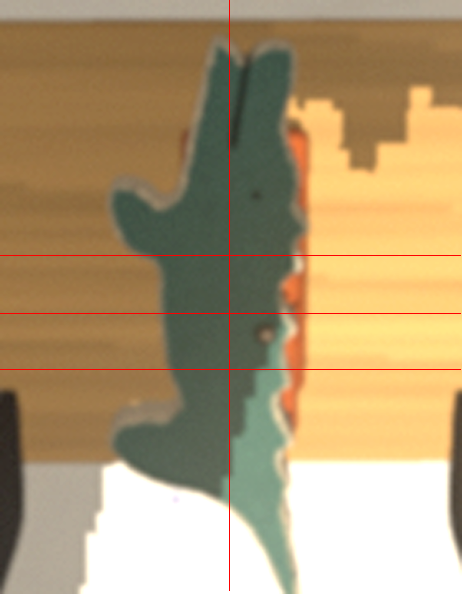

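>>> drive_tool(
  deltas=[
    {"slide":[0.02,0.07,0.5],"delta_rot":[0,0,0],"hand":0.7},
    {"slide":[0,0,0.4],"delta_rot":[0,0,0],"hand":0.7},
    {"slide":[0,0,0.25],"delta_rot":[0,0,0],"hand":0.6},
    {"slide":[0,0,0.11],"delta_rot":[0,0,0],"hand":0.6},
    {"slide":[0,0,0],"delta_rot":[0,0,0],"hand":0.6},
  ],
)

```text
time_s: 18.65
eef_pos: [0.6489, 0.003, 0.0266]
eef_rot: [-0.0, 1.0, 0.017, -0.0]
wrist_force: [-0.4, -0.3, -1.1]
opening: 0.602
```

```bash
python3 - <<'E'
from meas import *
c=ctrl.camera("wrist"); cv2.imwrite("pics/w18.png",c["frame"][:,:,::-1])
E
python3 plan.py .6476 .0025 .0248 .035 1
```

```text
t 18.7 p [0.6494 0.003  0.0272] yaw 0.0342 tilt [ 0.001 -0.    -1.   ] F [ 0.6 -0.2 -0.4] open 0.6 d [-0.0018 -0.0005 -0.0024] n 1
[-0.036, 0.008, 0.047] [0.0, -0.0002, -0.0002]
```

View pics/w18.png

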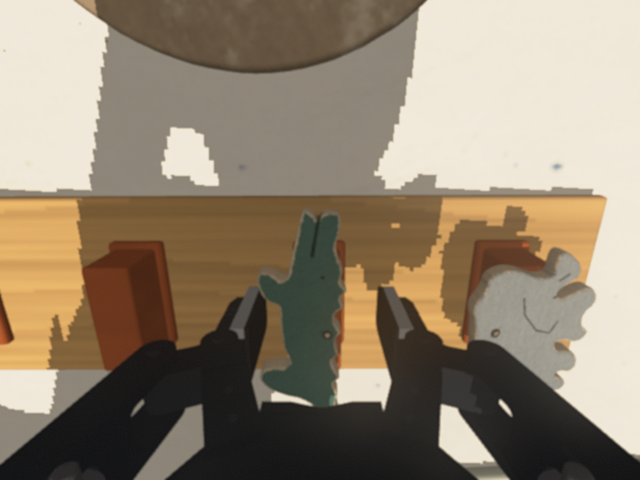

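>>> drive_tool(
  deltas=[
    {"slide":[0,0,0.045],"delta_rot":[0,0,0],"hand":0.5},
    {"slide":[0,0,0],"delta_rot":[0,0,0],"hand":0.4},
    {"slide":[0,0,0],"delta_rot":[0,0,0],"hand":0.35},
    {"slide":[0,0,0],"delta_rot":[0,0,0],"hand":0.2},
    {"slide":[0,0,0],"delta_rot":[0,0,0],"hand":0},
  ],
)

```text
time_s: 19.32
eef_pos: [0.6494, 0.003, 0.0251]
eef_rot: [0.0, 1.0, 0.017, 0.0]
wrist_force: [-1.1, 1.2, 3.8]
opening: 0.298
```

```bash
python3 - <<'E'
from meas import *
c=ctrl.camera("wrist"); cv2.imwrite("pics/w19.png",c["frame"][:,:,::-1])
E
python3 plan.py .6476 .0025 .0248 .035 1
```

```text
t 19.38 p [0.6494 0.003  0.0251] yaw 0.0341 tilt [ 0.001 -0.    -1.   ] F [-1.   1.8  5.2] open 0.292 d [-0.0018 -0.0005 -0.0003] n 1
[-0.036, 0.009, 0.006] [0.0, -0.0002, -0.0003]
```

View pics/w19.png

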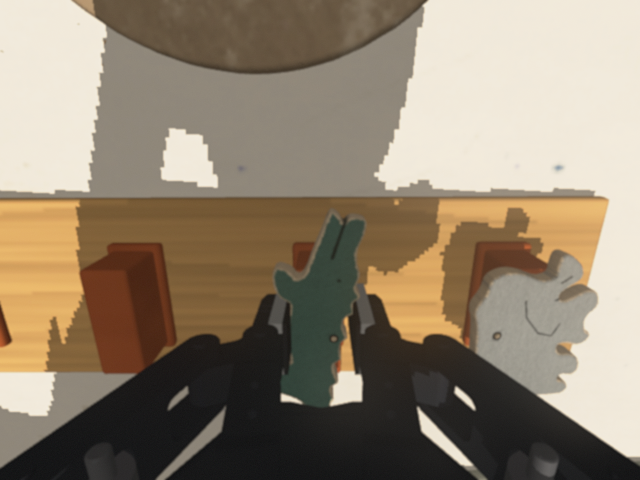

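>>> drive_tool(
  deltas=[
    {"slide":[0,0,0],"delta_rot":[0,0,0],"hand":0},
    {"slide":[0,0,0],"delta_rot":[0,0,0],"hand":0},
    {"slide":[0,0,0],"delta_rot":[0,0,0],"hand":0},
    {"slide":[0,0,-0.05],"delta_rot":[0,0,0],"hand":0},
    {"slide":[0,0,-0.1],"delta_rot":[0,0,0],"hand":0},
  ],
)

```text
time_s: 20.0
eef_pos: [0.6484, 0.0029, 0.0315]
eef_rot: [-0.0, 1.0, 0.017, -0.001]
wrist_force: [-0.1, 0.9, -0.2]
opening: 0.297
```

```bash
python3 - <<'E'
from meas import *
c=ctrl.camera("wrist"); cv2.imwrite("pics/w20.png",c["frame"][:,:,::-1])
c=ctrl.camera("scene"); cv2.imwrite("pics/s20.png",cv2.resize(c["frame"][150:350,200:440,::-1],None,fx=3,fy=3))
E
python3 plan.py .6476 .0025 .0248 .035 1
```

```text
t 20.1 p [0.6493 0.0028 0.0325] yaw 0.034 tilt [ 0.001 -0.    -1.   ] F [ 0.1 -0.3 -0.5] open 0.291 d [-0.0017 -0.0003 -0.0077] n 1
[-0.035, 0.005, 0.153] [0.0001, -0.0002, -0.0003]
```

View pics/w20.png

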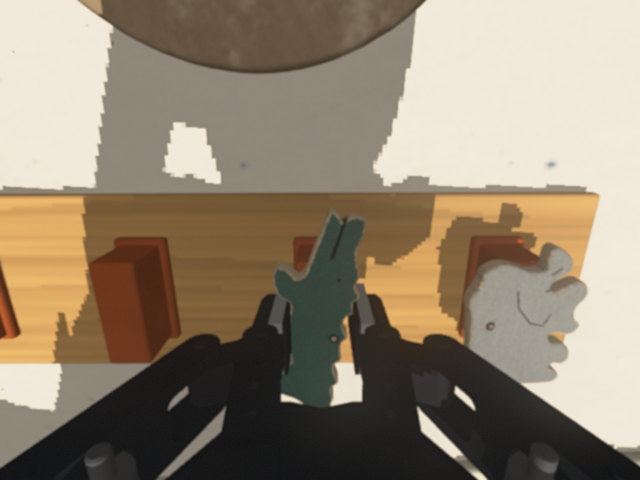

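View pics/s20.png

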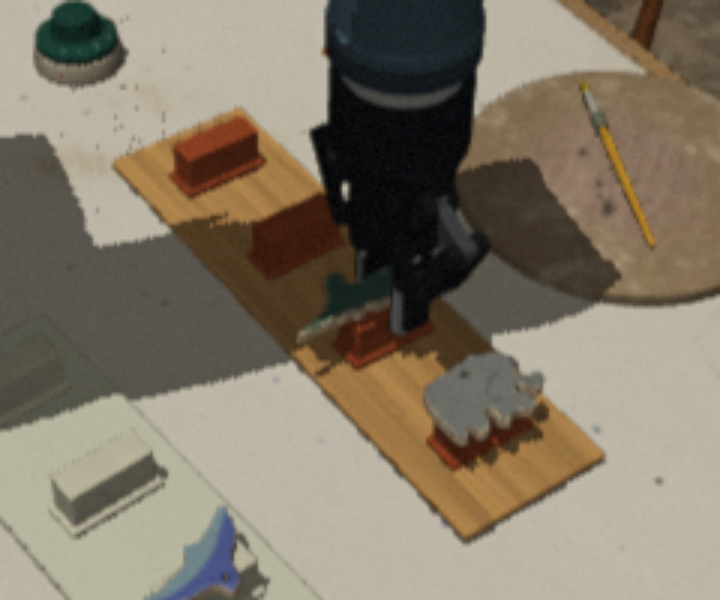

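```bash
python3 plan.py .458 -.0142 .09 .25 6
```

```text
t 20.1 p [0.6493 0.0028 0.0325] yaw 0.034 tilt [ 0.001 -0.    -1.   ] F [ 0.1 -0.3 -0.5] open 0.291 d [-0.1913 -0.017   0.0575] n 6
[-0.639, 0.035, -0.192] [0.0, -0.0, -0.0115]
[-0.64, 0.012, -0.192] [0.0, -0.0, -0.0115]
[-0.64, -0.011, -0.192] [0.0, -0.0, -0.0115]
[-0.639, -0.034, -0.192] [0.0, -0.0, -0.0115]
[-0.638, -0.057, -0.192] [0.0, -0.0, -0.0115]
[-0.635, -0.08, -0.192] [0.0, -0.0, -0.0115]
```

>>> drive_tool(
  deltas=[
    {"slide":[0,0,-0.4],"delta_rot":[0,0,0],"hand":0},
    {"slide":[-0.3,0.03,-0.5],"delta_rot":[0,0,-0.0115],"hand":0},
    {"slide":[-0.65,0.02,-0.25],"delta_rot":[0,0,-0.0115],"hand":0},
    {"slide":[-0.7,0,0],"delta_rot":[0,0,-0.0115],"hand":0},
    {"slide":[-0.7,-0.04,0],"delta_rot":[0,0,-0.0115],"hand":0},
  ],
)

```text
time_s: 20.72
eef_pos: [0.5317, -0.0093, 0.0912]
eef_rot: [0.0, 0.996, 0.09, 0.001]
wrist_force: [-0.1, -0.2, 0.2]
opening: 0.298
```

>>> drive_tool(
  deltas=[
    {"slide":[-0.7,-0.06,0],"delta_rot":[0,0,-0.0115],"hand":0},
    {"slide":[-0.5,-0.06,0],"delta_rot":[0,0,-0.0115],"hand":0},
    {"slide":[-0.25,-0.03,0],"delta_rot":[0,0,0],"hand":0},
    {"slide":[0,0,0],"delta_rot":[0,0,0],"hand":0},
    {"slide":[0,0,0],"delta_rot":[0,0,0],"hand":0},
  ],
)

```text
time_s: 21.35
eef_pos: [0.4608, -0.0166, 0.0902]
eef_rot: [0.0, 0.992, 0.125, 0.001]
wrist_force: [0.6, 0.0, -0.8]
opening: 0.297
```

```bash
python3 - <<'E'
from meas import *
c=ctrl.camera("wrist"); cv2.imwrite("pics/w21.png",c["frame"][:,:,::-1])
E
python3 plan.py .458 -.0142 .0265 .25 1
```

```text
t 21.4 p [ 0.4607 -0.0165  0.09  ] yaw 0.2506 tilt [ 0.001 -0.    -1.   ] F [-0.4 -0.7  0.2] open 0.296 d [-0.0027  0.0023 -0.0635] n 1
[-0.041, -0.059, 1.27] [0.0002, -0.0004, 0.0002]
```

View pics/w21.png

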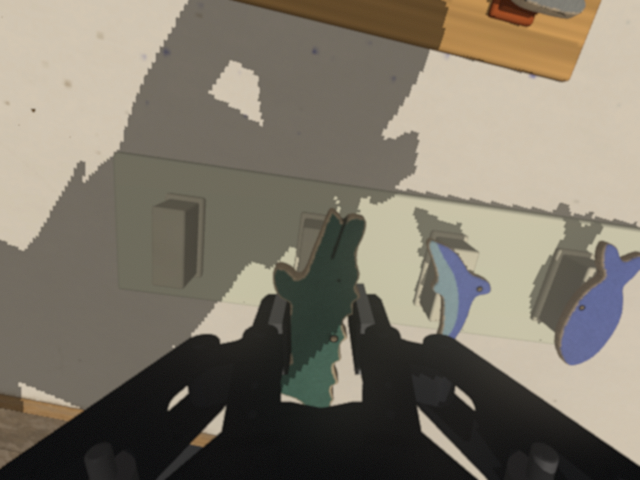

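>>> drive_tool(
  deltas=[
    {"slide":[-0.04,-0.06,0.5],"delta_rot":[0,0,0],"hand":0},
    {"slide":[0,0,0.4],"delta_rot":[0,0,0],"hand":0},
    {"slide":[0,0,0.24],"delta_rot":[0,0,0],"hand":0},
    {"slide":[0,0,0.1],"delta_rot":[0,0,0],"hand":0},
    {"slide":[0,0,0],"delta_rot":[0,0,0],"hand":0},
  ],
)

```text
time_s: 22.02
eef_pos: [0.4571, -0.014, 0.0276]
eef_rot: [-0.0, 0.992, 0.125, -0.0]
wrist_force: [0.1, -0.2, -0.8]
opening: 0.295
```

```bash
python3 - <<'E'
from meas import *
c=ctrl.camera("wrist"); cv2.imwrite("pics/w22.png",c["frame"][:,:,::-1])
E
python3 plan.py .458 -.0142 .0251 .25 1
```

```text
t 22.07 p [ 0.4573 -0.0141  0.0279] yaw 0.2508 tilt [ 0.001 -0.    -1.   ] F [-0.5  0.3 -1. ] open 0.298 d [ 0.0007 -0.0001 -0.0028] n 1
[0.013, 0.006, 0.056] [0.0001, -0.0002, 0.0003]
```

View pics/w22.png

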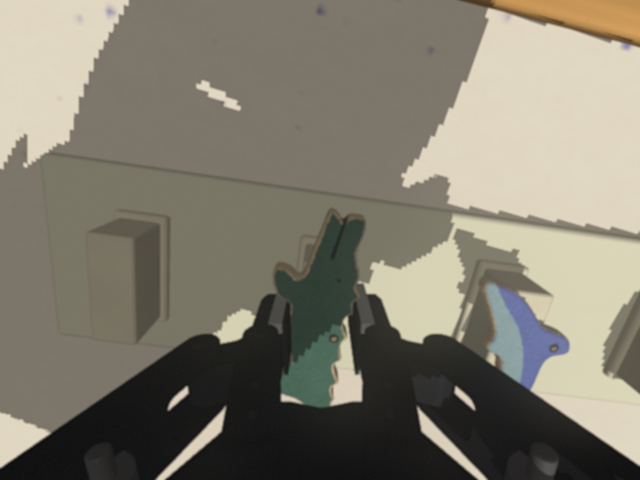

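>>> drive_tool(
  deltas=[
    {"slide":[0,0,0.045],"delta_rot":[0,0,0],"hand":0},
    {"slide":[0,0,0.005],"delta_rot":[0,0,0],"hand":0},
    {"slide":[0,0,0],"delta_rot":[0,0,0],"hand":0},
    {"slide":[0,0,0],"delta_rot":[0,0,0],"hand":0.6},
    {"slide":[0,0,0],"delta_rot":[0,0,0],"hand":0.6},
  ],
)

```text
time_s: 22.7
eef_pos: [0.4569, -0.014, 0.0251]
eef_rot: [0.0, 0.992, 0.125, 0.0]
wrist_force: [-0.6, -1.0, 0.2]
opening: 0.603
```

>>> drive_tool(
  deltas=[
    {"slide":[0,0,0],"delta_rot":[0,0,0],"hand":0.7},
    {"slide":[0,0,0],"delta_rot":[0,0,0],"hand":0.7},
    {"slide":[0,0,-0.3],"delta_rot":[0,0,0],"hand":0.7},
    {"slide":[0,0,-0.6],"delta_rot":[0,0,0],"hand":0.7},
    {"slide":[0,0,-0.4],"delta_rot":[0,0,0],"hand":0.7},
  ],
)

```text
time_s: 23.32
eef_pos: [0.4576, -0.0141, 0.0922]
eef_rot: [0.0, 0.992, 0.125, 0.001]
wrist_force: [1.3, -0.2, 0.3]
opening: 0.703
```

```bash
python3 - <<'E'
from meas import *
c=ctrl.camera("wrist"); cv2.imwrite("pics/w23.png",c["frame"][:,:,::-1])
E
python3 plan.py .6492 -.0845 .09 .025 6
```

```text
t 23.38 p [ 0.4591 -0.0145  0.0944] yaw 0.2512 tilt [ 0.005 -0.002 -1.   ] F [2.1 0.6 2.8] open 0.7 d [ 0.1901 -0.07   -0.0044] n 6
[0.556, 0.383, 0.019] [0.0001, -0.0003, 0.012]
[0.57, 0.362, 0.018] [0.0001, -0.0003, 0.012]
[0.583, 0.341, 0.017] [0.0001, -0.0003, 0.012]
[0.595, 0.318, 0.017] [0.0001, -0.0003, 0.012]
[0.607, 0.296, 0.016] [0.0001, -0.0003, 0.012]
[0.618, 0.273, 0.015] [0.0001, -0.0003, 0.012]
```

View pics/w23.png

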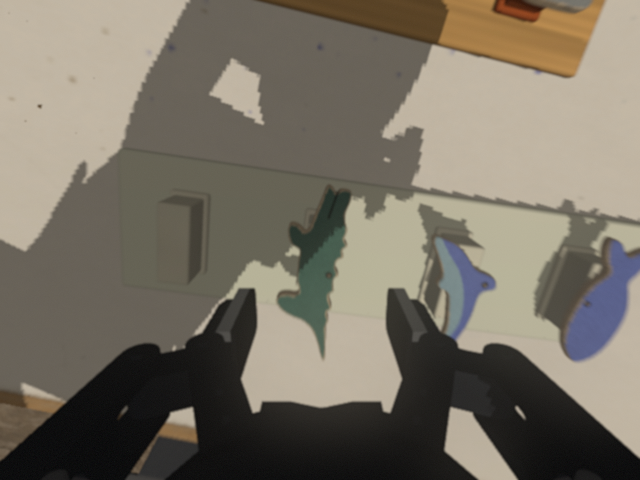

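>>> drive_tool(
  deltas=[
    {"slide":[0.56,0.39,0],"delta_rot":[0,0,0.012],"hand":0.88},
    {"slide":[0.58,0.37,0],"delta_rot":[0,0,0.012],"hand":0.88},
    {"slide":[0.59,0.34,0],"delta_rot":[0,0,0.012],"hand":0.88},
    {"slide":[0.6,0.32,0],"delta_rot":[0,0,0.012],"hand":0.88},
    {"slide":[0.61,0.3,0],"delta_rot":[0,0,0.012],"hand":0.88},
  ],
)

```text
time_s: 24.0
eef_pos: [0.6178, -0.0734, 0.0903]
eef_rot: [-0.0, 1.0, 0.031, 0.0]
wrist_force: [0.1, 0.5, 0.3]
opening: 0.88
```

>>> drive_tool(
  deltas=[
    {"slide":[0.4,0.17,0],"delta_rot":[0,0,0.012],"hand":0.88},
    {"slide":[0.22,0.1,0],"delta_rot":[0,0,0],"hand":0.88},
    {"slide":[0,0,0],"delta_rot":[0,0,0],"hand":0.88},
    {"slide":[0,0,0],"delta_rot":[0,0,0],"hand":0.88},
    {"slide":[0,0,0],"delta_rot":[0,0,0],"hand":0.88},
  ],
)

```text
time_s: 24.62
eef_pos: [0.6478, -0.0846, 0.0901]
eef_rot: [-0.0, 1.0, 0.013, -0.0]
wrist_force: [-0.3, -0.4, -0.5]
opening: 0.879
```

```bash
python3 - <<'E'
from meas import *
c=ctrl.camera("wrist"); cv2.imwrite("pics/w24.png",c["frame"][:,:,::-1])
p=ctrl.get_obs()["eef_pos"]; q=proj(c,[[p[0]+a,p[1]+.025*a,.047] for a in(-.011,0,.011)]); print(q)
o=cv2.convertScaleAbs(cv2.resize(c["frame"][170:350,240:400,::-1].copy(),None,fx=3.3,fy=3.3,interpolation=cv2.INTER_CUBIC),alpha=1.4)
for u,v in q: cv2.line(o,(0,int((v-170)*3.3)),(520,int((v-170)*3.3)),(0,0,255),1); 
cv2.line(o,(int((q[1,0]-240)*3.3),0),(int((q[1,0]-240)*3.3),590),(0,0,255),1)
cv2.imwrite("pics/w24a.png",o)
E
python3 plan.py .6492 -.0845 .09 .025 1
```

```text
[[319.4776 280.8271]
 [319.466  263.8965]
 [319.4539 246.3926]]
t 24.68 p [ 0.6479 -0.0847  0.0901] yaw 0.025 tilt [-0.  0. -1.] F [-0.4  0.8  0.6] open 0.884 d [ 0.0013  0.0002 -0.0001] n 1
[0.027, -0.003, 0.002] [-0.0001, 0.0001, 0.0]
```

View pics/w24a.png

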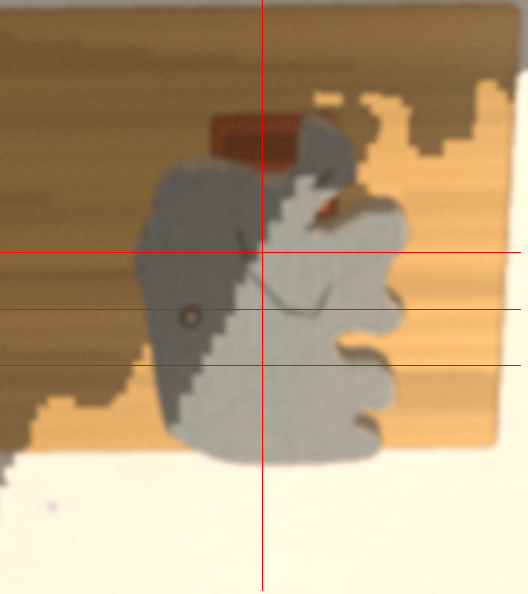

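>>> drive_tool(
  deltas=[
    {"slide":[0.17,0.03,0.5],"delta_rot":[0,0,0],"hand":0.88},
    {"slide":[0,0,0.4],"delta_rot":[0,0,0],"hand":0.88},
    {"slide":[0,0,0.25],"delta_rot":[0,0,0],"hand":0.88},
    {"slide":[0,0,0.13],"delta_rot":[0,0,0],"hand":0.88},
    {"slide":[0,0,0],"delta_rot":[0,0,0],"hand":0.88},
  ],
)

```text
time_s: 25.3
eef_pos: [0.6566, -0.0862, 0.0257]
eef_rot: [-0.0, 1.0, 0.012, -0.0]
wrist_force: [-0.5, 0.4, 0.3]
opening: 0.881
```

```bash
python3 - <<'E'
from meas import *
c=ctrl.camera("wrist"); cv2.imwrite("pics/w25.png",c["frame"][:,:,::-1])
E
python3 plan.py .6565 -.0862 .0245 .025 1
```

```text
t 25.35 p [ 0.6571 -0.0863  0.0263] yaw 0.0247 tilt [ 0. -0. -1.] F [ 0.5 -0.5 -0.1] open 0.883 d [-0.0006  0.0001 -0.0018] n 1
[-0.012, -0.003, 0.036] [0.0, -0.0001, -0.0001]
```

View pics/w25.png

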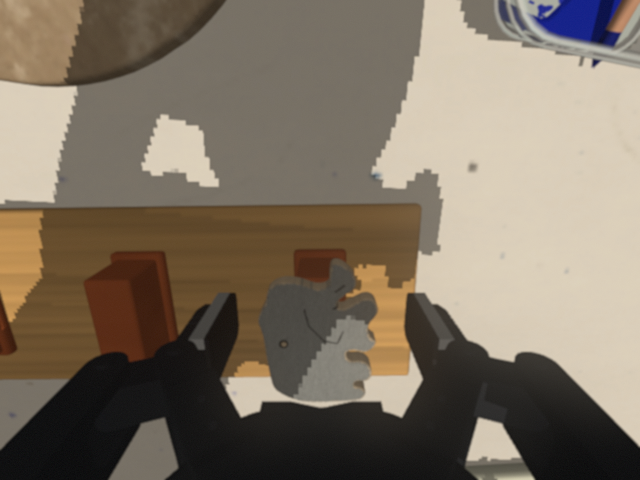

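>>> drive_tool(
  deltas=[
    {"slide":[0,0,0.07],"delta_rot":[0,0,0],"hand":0.75},
    {"slide":[0,0,0],"delta_rot":[0,0,0],"hand":0.65},
    {"slide":[0,0,0],"delta_rot":[0,0,0],"hand":0.55},
    {"slide":[0,0,0],"delta_rot":[0,0,0],"hand":0.3},
    {"slide":[0,0,0],"delta_rot":[0,0,0],"hand":0},
  ],
)

```text
time_s: 25.98
eef_pos: [0.6573, -0.0864, 0.0234]
eef_rot: [0.0, 1.0, 0.012, 0.0]
wrist_force: [-2.4, 0.3, 5.9]
opening: 0.546
```

>>> drive_tool(
  deltas=[
    {"slide":[0,0,0],"delta_rot":[0,0,0],"hand":0},
    {"slide":[0,0,0],"delta_rot":[0,0,0],"hand":0},
    {"slide":[0,0,0],"delta_rot":[0,0,0],"hand":0},
    {"slide":[0,0,-0.05],"delta_rot":[0,0,0],"hand":0},
    {"slide":[0,0,-0.1],"delta_rot":[0,0,0],"hand":0},
  ],
)

```text
time_s: 26.6
eef_pos: [0.6566, -0.0862, 0.0297]
eef_rot: [-0.0, 1.0, 0.012, -0.0]
wrist_force: [-0.0, 0.4, -1.0]
opening: 0.548
```

```bash
python3 - <<'E'
from meas import *
c=ctrl.camera("wrist"); cv2.imwrite("pics/w26.png",c["frame"][:,:,::-1])
from tgt import *
print(T(K0-np.array([0,.001]),ky,.004,.135))
E
python3 plan.py .4497 .0753 .09 .104 7
```

```text
fish pick [0.6395 0.1814] 0.14 place [ 0.4738 -0.1923] 0.104
dol pick [0.6426 0.0925] 0.105 place [ 0.4645 -0.1028] 0.104
croc pick [0.6466 0.0076] 0.035 place [ 0.4551 -0.0132] 0.104
ele pick [ 0.6492 -0.0834] 0.018 place [0.4458 0.0763] 0.104
[0.4498 0.0757]
t 26.65 p [ 0.6572 -0.0863  0.0307] yaw 0.0247 tilt [ 0. -0. -1.] F [ 1.3 -0.6  0.7] open 0.548 d [-0.2075  0.1616  0.0593] n 7
[-0.581, -0.476, -0.17] [0.0, -0.0, -0.0036]
[-0.576, -0.483, -0.17] [0.0, -0.0, -0.0036]
[-0.57, -0.489, -0.17] [0.0, -0.0, -0.0036]
[-0.565, -0.496, -0.17] [0.0, -0.0, -0.0036]
[-0.559, -0.502, -0.17] [0.0, -0.0, -0.0036]
[-0.553, -0.508, -0.17] [0.0, -0.0, -0.0036]
[-0.548, -0.515, -0.17] [0.0, -0.0, -0.0036]
```

View pics/w26.png

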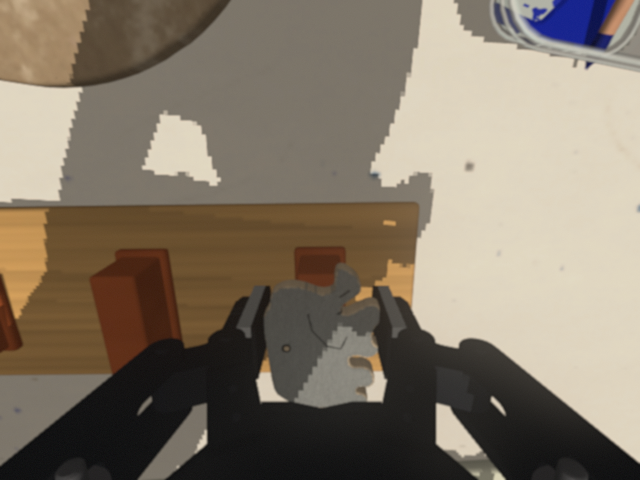

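>>> drive_tool(
  deltas=[
    {"slide":[0,0,-0.4],"delta_rot":[0,0,0],"hand":0},
    {"slide":[-0.3,-0.25,-0.5],"delta_rot":[0,0,-0.0036],"hand":0},
    {"slide":[-0.58,-0.48,-0.3],"delta_rot":[0,0,-0.0036],"hand":0},
    {"slide":[-0.58,-0.49,0],"delta_rot":[0,0,-0.0036],"hand":0},
    {"slide":[-0.57,-0.5,0],"delta_rot":[0,0,-0.0036],"hand":0},
  ],
)

```text
time_s: 27.28
eef_pos: [0.5516, -0.0043, 0.0918]
eef_rot: [0.0, 0.999, 0.035, 0.001]
wrist_force: [0.2, 0.4, -0.4]
opening: 0.546
```

>>> drive_tool(
  deltas=[
    {"slide":[-0.56,-0.5,0],"delta_rot":[0,0,-0.0036],"hand":0},
    {"slide":[-0.56,-0.51,0],"delta_rot":[0,0,-0.0036],"hand":0},
    {"slide":[-0.5,-0.45,0],"delta_rot":[0,0,-0.0036],"hand":0},
    {"slide":[-0.26,-0.24,0],"delta_rot":[0,0,0],"hand":0},
    {"slide":[0,0,0],"delta_rot":[0,0,0],"hand":0},
  ],
)

```text
time_s: 27.9
eef_pos: [0.4511, 0.0723, 0.0908]
eef_rot: [0.0, 0.999, 0.052, 0.001]
wrist_force: [-0.1, -1.5, -0.6]
opening: 0.551
```

>>> drive_tool(
  deltas=[
    {"slide":[0,0,0],"delta_rot":[0,0,0],"hand":0},
    {"slide":[0,0,0],"delta_rot":[0,0,0],"hand":0},
    {"slide":[0,0,0],"delta_rot":[0,0,0],"hand":0},
    {"slide":[0,0,0],"delta_rot":[0,0,0],"hand":0},
    {"slide":[0,0,0],"delta_rot":[0,0,0],"hand":0},
  ],
)

```text
time_s: 28.52
eef_pos: [0.451, 0.0719, 0.09]
eef_rot: [0.0, 0.999, 0.052, -0.0]
wrist_force: [-0.9, -0.0, -0.4]
opening: 0.546
```

```bash
python3 - <<'E'
from meas import *
c=ctrl.camera("wrist"); cv2.imwrite("pics/w27.png",c["frame"][:,:,::-1])
E
python3 plan.py .4498 .0755 .0252 .104 1
```

```text
t 28.57 p [0.451  0.0719 0.09  ] yaw 0.1037 tilt [-0.  0. -1.] F [ 0.4 -0.6 -0.2] open 0.547 d [-0.0012  0.0036 -0.0648] n 1
[-0.016, -0.073, 1.295] [-0.0, 0.0001, -0.0001]
```

View pics/w27.png

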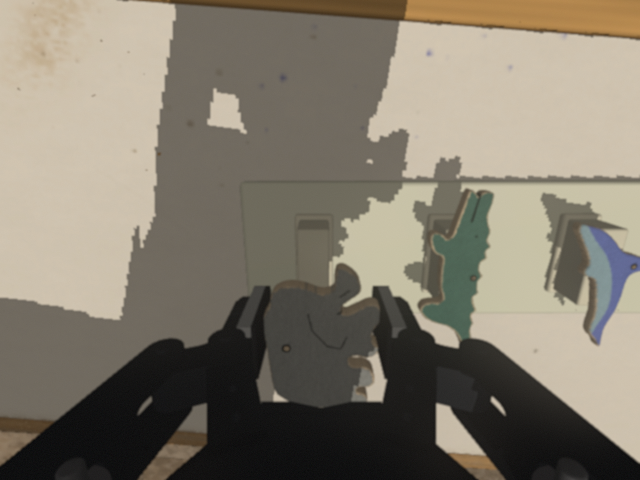

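>>> drive_tool(
  deltas=[
    {"slide":[-0.015,-0.07,0.5],"delta_rot":[0,0,0],"hand":0},
    {"slide":[0,0,0.4],"delta_rot":[0,0,0],"hand":0},
    {"slide":[0,0,0.25],"delta_rot":[0,0,0],"hand":0},
    {"slide":[0,0,0.11],"delta_rot":[0,0,0],"hand":0},
    {"slide":[0,0,0],"delta_rot":[0,0,0],"hand":0},
  ],
)

```text
time_s: 29.2
eef_pos: [0.4499, 0.0754, 0.027]
eef_rot: [-0.0, 0.999, 0.052, -0.0]
wrist_force: [-0.6, 0.2, 0.7]
opening: 0.544
```

```bash
python3 - <<'E'
from meas import *
c=ctrl.camera("wrist"); cv2.imwrite("pics/w28.png",c["frame"][:,:,::-1])
E
python3 plan.py .4498 .0755 .0236 .104 1
```

```text
t 29.25 p [0.4502 0.0754 0.0274] yaw 0.1038 tilt [ 0.001 -0.    -1.   ] F [ 0.  -0.3 -1.2] open 0.549 d [-0.0004  0.0001 -0.0038] n 1
[-0.008, -0.004, 0.076] [0.0, -0.0002, -0.0001]
```

View pics/w28.png

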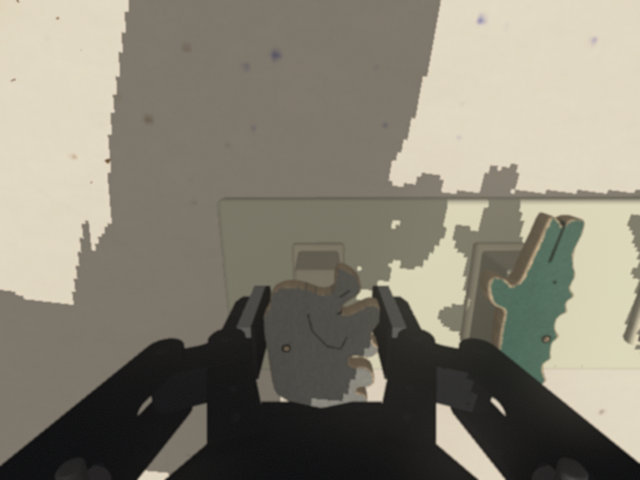

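>>> drive_tool(
  deltas=[
    {"slide":[0,0,0.05],"delta_rot":[0,0,0],"hand":0},
    {"slide":[0,0,0.015],"delta_rot":[0,0,0],"hand":0},
    {"slide":[0,0,0],"delta_rot":[0,0,0],"hand":0},
    {"slide":[0,0,0],"delta_rot":[0,0,0],"hand":0.75},
    {"slide":[0,0,0],"delta_rot":[0,0,0],"hand":0.75},
  ],
)

```text
time_s: 29.88
eef_pos: [0.45, 0.0754, 0.0239]
eef_rot: [0.0, 0.999, 0.052, 0.0]
wrist_force: [0.1, 0.3, 0.2]
opening: 0.749
```

>>> drive_tool(
  deltas=[
    {"slide":[0,0,0],"delta_rot":[0,0,0],"hand":0.8},
    {"slide":[0,0,0],"delta_rot":[0,0,0],"hand":0.8},
    {"slide":[0,0,-0.3],"delta_rot":[0,0,0],"hand":0.8},
    {"slide":[0,0,-0.6],"delta_rot":[0,0,0],"hand":0.8},
    {"slide":[0,0,-0.6],"delta_rot":[0,0,0],"hand":0.8},
  ],
)

```text
time_s: 30.5
eef_pos: [0.4499, 0.0754, 0.1005]
eef_rot: [0.0, 0.999, 0.052, 0.0]
wrist_force: [0.2, -0.4, 0.5]
opening: 0.8
```

>>> drive_tool(
  deltas=[
    {"slide":[0,0.8,-0.6],"delta_rot":[0,0,0],"hand":0.8},
    {"slide":[0,0.9,-0.4],"delta_rot":[0,0,0],"hand":0.8},
    {"slide":[0,0.9,0],"delta_rot":[0,0,0],"hand":0.8},
    {"slide":[-0.3,0.4,0],"delta_rot":[0,0,0],"hand":0.8},
    {"slide":[0,0,0],"delta_rot":[0,0,0],"hand":0.8},
  ],
)

```text
time_s: 31.12
eef_pos: [0.4502, -0.0766, 0.1497]
eef_rot: [0.0, 0.999, 0.05, 0.0]
wrist_force: [0.5, -0.2, 0.0]
opening: 0.799
```

>>> drive_tool(
  deltas=[
    {"slide":[0,0,0],"delta_rot":[0,0,0],"hand":0.8},
    {"slide":[0,0,0],"delta_rot":[0,0,0],"hand":0.8},
    {"slide":[0,0,0],"delta_rot":[0,0,0],"hand":0.8},
    {"slide":[0,0,0],"delta_rot":[0,0,0],"hand":0.8},
    {"slide":[0,0,0],"delta_rot":[0,0,0],"hand":0.8},
  ],
)

```text
time_s: 31.75
eef_pos: [0.4505, -0.0751, 0.1487]
eef_rot: [-0.0, 0.999, 0.052, -0.0]
wrist_force: [-0.0, -0.3, -0.4]
opening: 0.8
```

Run:
```python
from meas import *
from tgt import T,K0,ky
c=ctrl.camera("wrist"); o=c["frame"][:,:,::-1].copy(); pickle.dump(c,open("w29.pkl","wb"))
for y in(.135,.045,-.045,-.135):
    q=proj(c,[np.r_[T(K0-[0,.001],ky,a,y+b),.04] for a,b in((.026,.01),(.026,-.01),(-.026,-.01),(-.026,.01))]).astype(int)
    cv2.polylines(o,[q],True,(0,0,255),1)
cv2.imwrite("pics/w29.png",o)
c=ctrl.camera("scene"); cv2.imwrite("pics/s29.png",cv2.resize(c["frame"][230:450,150:400,::-1],None,fx=2.6,fy=2.6))
print(ctrl.get_obs())
```

```text
fish pick [0.6395 0.1814] 0.14 place [ 0.4738 -0.1923] 0.104
dol pick [0.6426 0.0925] 0.105 place [ 0.4645 -0.1028] 0.104
croc pick [0.6466 0.0076] 0.035 place [ 0.4551 -0.0132] 0.104
ele pick [ 0.6492 -0.0834] 0.018 place [0.4458 0.0763] 0.104
{'time_s': 31.85, 'q': array([-0.4264,  0.0087,  1.9731,  0.    ,  1.1599,  1.0405]), 'dq': array([-0.0023,  0.0004, -0.0006, -0.0016,  0.0013, -0.0006]), 'joint_efforts': array([  0.055 , -32.2433, -31.7842,   0.0027,   0.002 ,   0.0007]), 'eef_pos': array([ 0.4505, -0.0753,  0.1488]), 'eef_rot': array([-0.    ,  0.9987,  0.0519, -0.    ]), 'wrist_force': array([-0.1586,  0.9455,  0.4258]), 'torque': array([-0.046 , -0.0104,  0.0112]), 'opening': 0.7972722485253574}
```

View pics/w29.png

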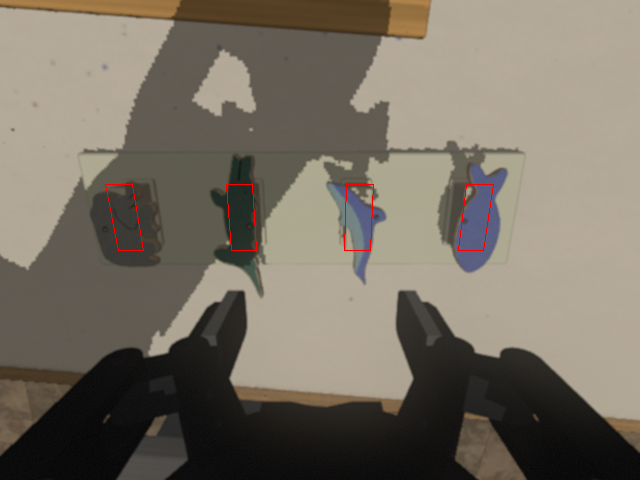

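View pics/s29.png

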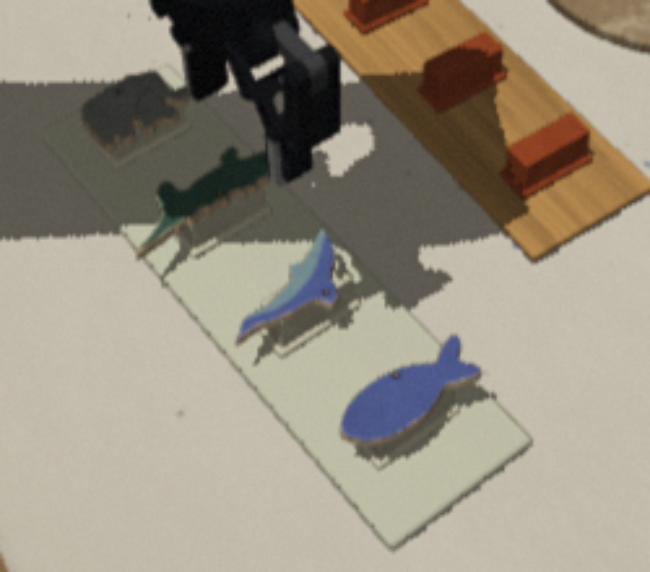

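```bash
python3 -c "
from bench import ctrl
print(ctrl.hand_in())"
```

```text
the job is handed in; nothing more can be done
None
```

I moved all four animals to the mirrored rack posts and handed the job in at about 32 s of the 88 s. The board ran fish, dolphin, crocodile, elephant from left to right. The rack now runs elephant, crocodile, dolphin, fish. I left the orange look-alike alone.

The last wrist and scene pictures showed each animal flat, painted side up and lying roughly lengthwise over its own post. The gripper was open and clear of everything, and wrist force was about 1 N.

These readings were less clean:
- **Calibration:** the top and wrist cameras disagreed by about 2 mm, so I aimed between them. That is well inside the 12 mm tolerance across the post.
- **Dolphin:** one finger leaned on the board post while gripping it, with about 10 N at the wrist.
- **Crocodile:** it turned about 10° in the grip. I corrected for that when placing it.
- **Middles:** I estimated the middle points of the dolphin, crocodile and elephant from their outlines to within several mm. I judged the final centring by eye against the drawn post outlines.

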